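# Put the muddled service tray of a tyre-valve stall back in order

### The job

The three low things on the service tray have been put back in one another's dishes: lay the dial gauge flat in the round dish, the patch tin flat and right way up in the square dish, and the wheel weight flat and lengthwise in the long dish, using the bare rubber pad or clear counter to put one aside on the way. Set the gauge down gently, do not drop it. When all three are in, and only then, stand the tall spray can upright in its cup on the tray; do not knock the can over, and leave the tyre lever where it lies.

Things in the scene. Friction and masses are not known exactly. Their poses are not given: they have to be found in the camera images.
- gauge: old nickel dial tyre gauge lying dial up: round case 58 mm across, 28 mm high (sides straight from 2 to 24 mm up); a stem with a 15 mm thick chuck sticks out on one side, to 47 mm from the case's axis, 13 mm up. About 0.16 kg. Origin: centre of the case's underside; x along the chuck, z up. Starts flat in the long dish, chuck roughly along the dish.
- weight: clip-on wheel weight of grey steel: slightly curved bar 72 mm long, 19 mm wide, 15 mm high, with a 20 mm long spring clip on the middle of its top, up to 27 mm high and inside the bar's width. 0.13 kg. Origin: centre of its underside; x along the bar, y across it, z up. Starts lying in the square dish, roughly along a diagonal.
- tin: square patch tin of bare metal, 56 x 56 mm, 24 mm high (25.5 with the pimples of the rasp on its lid). 0.11 kg. Origin: centre of its underside; x and y square to its sides, z up. Starts lying flat in the round dish, at any yaw.
- can: tall spray can of valve lubricant, the only tall loose thing near the tray: body 50 mm diameter, straight up to 110 mm, then a shoulder and a white cap 32 mm diameter up to 140 mm. 0.22 kg. Origin: centre of its underside, z up. Starts upright on the counter to the left or the right of the tray.
- round_dish: round steel dish with a black rubber floor, fixed on the green service tray: inside 112 mm across, outside 122; floor 3 mm, rim 12 mm above its origin (centre of underside). Place of the gauge. The four holders form a 2 x 2 block, centres 136 x 156 mm apart, in any order, on the tray (300 x 330 mm, rim 12 mm high, fixed).
- long_dish: oblong steel dish with a black rubber floor, fixed on the tray: inside 76 mm along its x and 124 mm along its y (its long way), walls 4 mm thick; floor 3 mm and rim 11 mm above its origin, which is the centre of its underside. Place of the wheel weight, whose x then runs along the dish's y, either way round.
- square_dish: square steel dish with a black rubber floor, fixed on the tray: inside 74 x 74 mm, square to its x and y, walls 4 mm thick; floor 3 mm and rim 11 mm above its origin, which is the centre of its underside. Place of the patch tin, its sides along the dish's sides.
- can_cup: round steel cup with a black rubber floor, fixed on the tray, empty at the start: inside 70 mm diameter, outside 78 mm (80 at its lip); floor 3 mm and rim 30 to 31 mm above its origin, which is the centre of its underside. Place of the can.
- pad: bare black rubber pad 130 x 130 mm, 3 mm thick, fixed on the counter to the left or the right of the tray, on the other side from the can: a free spot. Origin: centre of its underside (its top is 3 mm above).
- lever: steel tyre lever 300 mm long, 22 mm wide, 12 mm high, lying on the counter beyond the tray, roughly across (along y). Origin: middle of its underside. To be left alone. Beyond the tray there also stand an 80 mm high mug, to the right, and a 55 mm high wooden pocket of purple valve caps with a brass gate, to the left.

How it is judged:
On the way, in this order (a step that is already met when the one before it is completed fails the run):
1. gauge, patch tin and wheel weight each lie in their own dish, the can not yet in its cup (horizontal distance between gauge and round_dish below 0.028 m and z of gauge in the frame of round_dish below 0.007 m and angle between each of gauge, weight, tin's own z axis and vertical below 0.1 rad and horizontal distance between weight and long_dish below 0.038 m and z of weight in the frame of long_dish below 0.007 m and angle between the x axis of weight and the y axis of long_dish, either way round below 0.4 rad and horizontal distance between tin and square_dish below 0.015 m and z of tin in the frame of square_dish below 0.007 m), for 0.2 s.
2. the can stands in its cup (horizontal distance between can and can_cup below 0.014 m and z of can in the frame of can_cup below 0.007 m and angle between can's own z axis and vertical below 0.08 rad), for 0.2 s.
At the end, for the whole second after the job is handed in: Flat on the right floor (under 7 mm above the holder's underside, level to 0.1 rad; can 0.08) and at rest: gauge within 28 mm of the round dish's centre, tin 15 mm of the square's, weight 38 mm of the long one's and 0.4 rad of its long way, can 14 mm of its cup's (all of step 1 and all of step 2 and linear speed of each of gauge, weight, tin, can below 0.02 m/s); the robot touches nothing.
It fails at once if the tyre lever is shifted by more than 20 mm (distance of lever from where it was at the start of the episode above 0.02 m).
It fails at once if the can is knocked over (angle between can's own z axis and vertical above 0.6 rad).
It fails at once if the gauge is dropped: it falls free of the fingers, faster than 0.6 m/s (a fall of some 18 mm) (linear speed of gauge above 0.6 m/s and contact force between the fingers and gauge below 0.5 N).
It also fails if it takes over 122 s, if anything falls off the work surface, if the arm or the gripper's body presses on something with over 40 N, if the wrist force passes 120 N, or if a joint passes its speed limit or range.

### The arm

A 7-joint arm with a two-finger parallel gripper is mounted at the origin on the work surface. World frame = base frame: x ahead of the robot, y to its left, z up, the work surface at z = 0. Lengths are in m, angles in rad, forces in N, time in s.
With the tool pointing down it reaches from about 0.4 to 0.85 m from the base axis. Payload 10.4 kg.
Tool frame: the origin (TCP) lies on the centre line of the jaws, within the pads' length; the fingertips stand 11 mm ahead of it and the grasp point (between the pads) lies 8 mm behind it; y points along the fingers, x is the direction in which the jaws open and shut, and the axes are right-handed (so a half turn about y gives the same grasp; the last joint's range is limited). The gripper opens to 85 mm and grips with 20 to 120 N. Pads are 22 mm wide; open, the fingers measure 114 mm over their backs; the gripper's body (76 mm by 85 mm) begins 54 mm behind the grasp point. The pads swing forward as they close: fully open they stand 13 mm farther back than shut.
Start: joints at [1.186, 0.332, -0.065, 1.46, 0.022, 1.35, -0.088], TCP at [0.221, -0.585, 0.216] pointing down, gripper open.
Joint ranges: [-2.6, 2.6], [-0.5, 2.12], [-1.47, 1.34], [0.16, 2.42], [-1.27, 4.41], [0.06, 2.06], [-2.6, 2.6]. Speed limits (rad/s): [2.22, 2.22, 2.79, 2.79, 3.14, 3.14, 3.14].

### API

Orientations are given as a unit quaternion [x, y, z, w].
In Python, from rig import arm gives the robot as it stands.
- The arm moves only by the shell command python3 -m pendant 'ROWS' [FORCE]. ROWS is JSON, a list of rows, each a list of 3 entries, a list of its own where there are three numbers: the shift along the tool's x, y, z scaled (see below), then the turn, a rotation vector about the tool's x, y, z scaled (see below), then the closure, from -1 (fully open) to 1 (shut), so that 0 is half open. In form: [[[tx, ty, tz], [rx, ry, rz], grip], ...]. A call has 1 to 10 rows; each row shifts and turns the commanded pose from where the row before left it, along the tool's axes as they then stand; what a row does not reach is not made up. The controller multiplies each number of a shift by 20 mm and each number of a turn by 8 degrees. A row lasts 1/10 s, in which the tool goes at most 50 mm and 8.59 degrees, less where a joint would pass 70% of its speed; a pose out of reach is approached as far as the arm can. A call with a number of a shift or a turn outside -1 to 1 is refused whole. A call with a gripper value outside its range is refused whole. The fingers move at their own pace and stop on an object; FORCE is the grip in N (left out, the last holds). Time passes only in rows, so rows that do not move let the fingers close. It gives the time, the measured TCP pose, the force and the opening at its end, in the units of the state.
- arm.get_state(): the state, without advancing time (a new reading comes with each control period).
- arm.camera(name): name is "scene" or "top"; returns a dict with "pixels" (480x640x3 uint8, blue, green, red), "z_map" (480x640 float32, m along the optical axis (not along the pixel's ray), 0 where there is no reading), "fx", "fy", "cx", "cy" (pixels), "R" (3x3) and "t" (3): a world point X has camera coordinates R X + t. Camera axes: x right, y down, z forward; pixel columns grow to the right and rows downward; lengths in m; the calibration is good to about 2 mm. A picture is of the moment at which its call begins.
- arm.hand_in(): hands the job in, once; it reports no verdict.
The state is a dict: "time": time; "joint_positions": joint angles; "qvel": joint speeds; "joint_torque": joint torques, N m; "position": TCP position; "ee_rot": TCP orientation; "wrist_force": force on the tool from outside, world axes, zero at the start; "ft_torque": the same for the moment, N m; "grip_width": finger opening in m.
Only numpy, scipy, OpenCV 4.12 (cv2) and the standard library are available. Lean on these libraries where they do the work, as an engineer would, in place of code of your own. Each camera call takes 0.05 s, during which the arm holds its last target. There are 200 camera calls.

## Working session

There is one attempt and no reset: what is moved stays moved. The work goes in short steps, Python scripts to look and compute and a shell command to move; the robot and the scene stay as the last step left them, time stands still between calls to the robot, and variables do not carry over. Pictures are saved under pics/ and viewed, about 12 in all and at most 16, crops included, and the job is handed in when it is done.

```bash
ls; mkdir -p pics; python3 - <<'E'
from rig import arm
import cv2,numpy as np
s=arm.get_state();print({k:np.round(v,3) for k,v in s.items()})
for n in("scene","top"):
    c=arm.camera(n);cv2.imwrite(f"pics/{n}0.png",c["pixels"]);np.savez(f"/tmp/{n}0.npz",**c)
    print(n,c["fx"],c["cx"],c["cy"],c["R"],c["t"])
E
```

```text
pics
{'time': np.float64(0.0), 'joint_positions': array([ 1.186,  0.333, -0.065,  1.461,  0.022,  1.35 , -0.088]), 'qvel': array([-0.002,  0.001,  0.001,  0.001, -0.001,  0.001, -0.   ]), 'joint_torque': array([ 1.0000e-03, -6.2544e+01,  4.9000e-02, -3.9160e+01,  1.6000e-02,
        1.0000e-02, -0.0000e+00]), 'position': array([ 0.221, -0.584,  0.215]), 'ee_rot': array([-0.582,  0.402, -0.401,  0.582]), 'wrist_force': array([-0.061,  0.484,  0.812]), 'ft_torque': array([-0.035, -0.063, -0.021]), 'grip_width': np.float64(0.086)}
scene 562.4617578685009 316.2540412980483 234.54737068968797 [[ 2.27689713e-01  9.73733602e-01 -5.16523900e-04]
 [ 6.90271004e-01 -1.61781288e-01 -7.05232413e-01]
 [-6.86792062e-01  1.60217624e-01 -7.08976006e-01]] [-0.1561881  -0.40001886  1.76736518]
top 471.7398112263352 321.6572134042148 240.55096277633953 [[-4.60682144e-03 -9.99792022e-01  1.98668061e-02]
 [-9.80316607e-01  5.93943830e-04 -1.97430993e-01]
 [ 1.97378132e-01 -2.03852893e-02 -9.80115459e-01]] [-0.01674042  0.61363509  0.83038282]
```

View pics/top0.png

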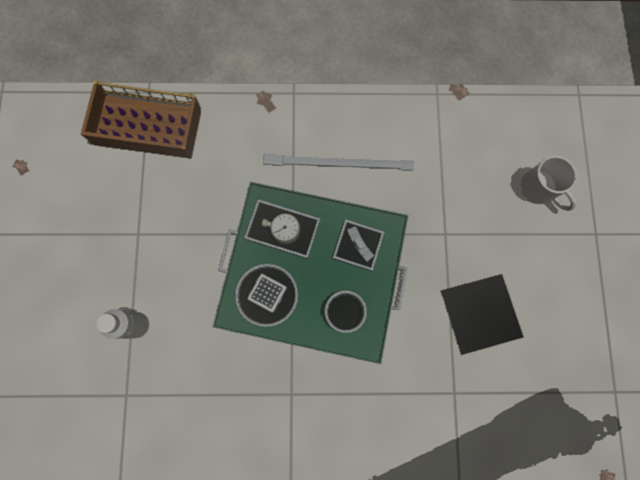

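View pics/scene0.png

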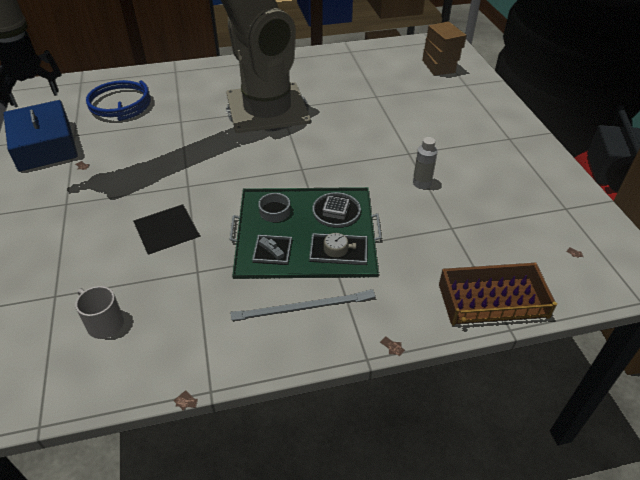

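The top view shows the tray at pixels (214–407, 183–362): gauge in the long dish at (285,228), weight in the square dish at (360,242), tin in the round dish at (267,294), cup at (346,311). The can is at left (113,323) and the pad at right (482,313). I'll look closer.

```bash
cat > h.py <<'E'
import numpy as np,cv2
from scipy.spatial.transform import Rotation as Ro
def px2w(c,u,v,z):
    R,t=c["R"],c["t"];o=-R.T@t
    d=R.T@np.array([(u-c["cx"])/c["fx"],(v-c["cy"])/c["fy"],1.]);return o+d*(z-o[2])/d[2]
def crop(c,u0,v0,u1,v1,k,name):
    im=cv2.resize(c["pixels"][v0:v1,u0:u1],None,fx=k,fy=k,interpolation=cv2.INTER_CUBIC)
    im=cv2.convertScaleAbs(im,alpha=1.5,beta=15)
    for u in range(u0,u1,20): cv2.putText(im,str(u),((u-u0)*k,8),0,.3,(0,255,255));cv2.line(im,((u-u0)*k,0),((u-u0)*k,im.shape[0]),(0,120,120),1)
    for v in range(v0,v1,20): cv2.putText(im,str(v),(0,(v-v0)*k),0,.3,(0,255,255));cv2.line(im,(0,(v-v0)*k),(im.shape[1],(v-v0)*k),(0,120,120),1)
    cv2.imwrite(f"pics/{name}.png",im)
E
python3 - <<'E'
from h import *
c=np.load("/tmp/top0.npz");crop(c,210,180,410,330,4,"c1")
# heights map check
R,t=c["R"],c["t"]
def pt(u,v):
    z=float(c["z_map"][v,u]);p=np.array([(u-c["cx"])/c["fx"]*z,(v-c["cy"])/c["fy"]*z,z]);return np.round(R.T@(p-t),3)
for n,q in dict(can=(104,324),tray=(310,270),gauge=(285,228),tin=(267,294),weight=(360,242),pad=(482,313),cup=(346,311),lever=(330,162)).items(): print(n,pt(*q))
for q in [(250,183),(407,215),(380,362),(214,327)]: print('tray',np.round(px2w(c,*q,.012),3))
E
```

```text
can [0.458 0.342 0.142]
tray [0.566 0.004 0.003]
gauge [0.645 0.053 0.032]
tin [0.516 0.086 0.028]
weight [ 0.616 -0.094  0.036]
pad [ 0.48  -0.335  0.003]
cup [ 0.484 -0.066  0.008]
lever [ 0.791 -0.038  0.008]
tray [0.743 0.126 0.012]
tray [ 0.676 -0.193  0.012]
tray [ 0.388 -0.129  0.012]
tray [0.455 0.188 0.012]
```

View pics/c1.png

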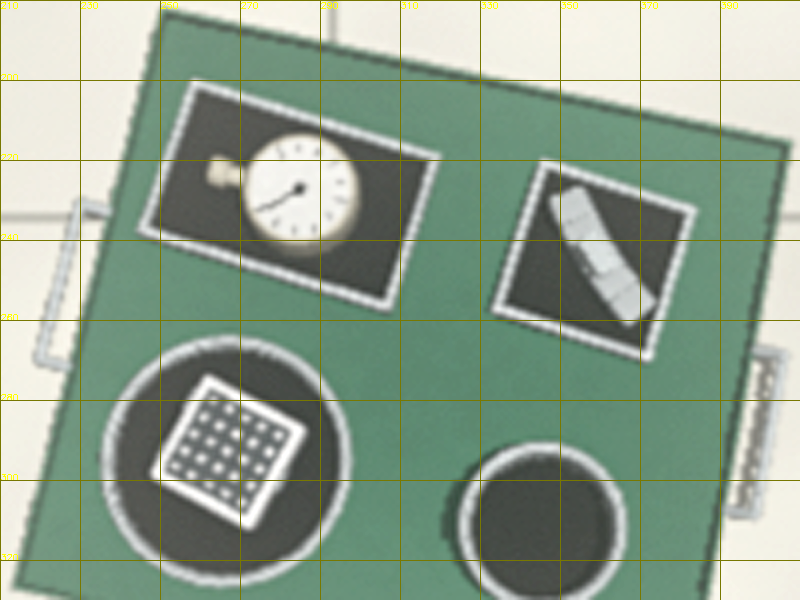

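```bash
cat >> h.py <<'E'
def wrap(a,p=np.pi): return (a+p/2)%p-p/2
def plan(s,xyz,jaw=None):
    """shift in units (20mm) in present tool axes; turn in units (8deg) to tool-down with jaws along world angle jaw (deg)"""
    R=Ro.from_quat(s["ee_rot"]).as_matrix();d=R.T@(np.array(xyz)-s["position"])/.02
    cur=np.arctan2(R[1,0],R[0,0]);j=cur if jaw is None else cur+wrap(np.radians(jaw)-cur)
    x=np.array([np.cos(j),np.sin(j),0]);y=np.array([0,0,-1.]);T=np.stack([x,y,np.cross(x,y)],1)
    r=np.degrees(Ro.from_matrix(R.T@T).as_rotvec())/8
    print("pos",np.round(s["position"],4),"jaw",round(np.degrees(cur),1),"w",round(float(s["grip_width"]),4),"F",np.round(s["wrist_force"],1),"q1,7",np.round(np.array(s["joint_positions"])[[0,6]],2),"t",round(float(s["time"]),1))
    print("  shift",np.round(d,2),"turn",np.round(r,2))
E
cat > w.py <<'E'
import sys
from rig import arm
from h import *
a=[float(v) for v in sys.argv[1:]]
plan(arm.get_state(),a[:3],a[3] if len(a)>3 else None)
E
python3 - <<'E'
from h import *
c=np.load("/tmp/top0.npz")
P=lambda L,z:np.array([px2w(c,u,v,z)[:2] for u,v in L])
def sq(n,L,z):
    p=P(L,z);e=p[1]-p[0]+p[2]-p[3];f=p[2]-p[1]+p[3]-p[0]
    print(n,np.round(p.mean(0),4),"sides",np.round([np.linalg.norm(e)/2,np.linalg.norm(f)/2],4),"ang",np.round(np.degrees([np.arctan2(e[1],e[0]),np.arctan2(f[1],f[0])]),1))
sq("tray",[(250,183),(407,215),(380,362),(214,327)],.012)
sq("long",[(258,200),(320,218.75),(307.5,257.5),(245,238)],.014)
sq("square",[(345,219.5),(384.25,232),(372.5,270),(333,258)],.014)
sq("tin",[(261.75,273.75),(286.75,287.5),(272.5,312.5),(248,298.5)],.029)
sq("pad",[(441,291),(502,274),(523,337),(461,354)],.003)
for n,q,z in [("round",(267,295.2),.015),("cup",(345.75,311.2),.034),("gauge",(285.2,226.8),.032),("chuck",(265.5,223),.021),("wA",(351.75,230),.021),("wB",(370,257.5),.021),("clip",(359,241),.03),("cap",(107,322),.14)]: print(n,np.round(px2w(c,*q,z),4))
E
python3 w.py .62 -.095 .2
```

```text
tray [ 0.5655 -0.0019] sides [0.3251 0.2954] ang [-101.9  167.8]
long [0.648  0.0587] sides [0.1308 0.0824] ang [-107.4  162.7]
square [ 0.6146 -0.0931] sides [0.082  0.0816] ang [-107.7  162. ]
tin [0.5179 0.0855] sides [0.0546 0.054 ] ang [-119.1  151.4]
pad [ 0.4785 -0.3342] sides [0.1285 0.1268] ang [ -75.3 -165.5]
round [0.5148 0.0873 0.015 ]
cup [ 0.4826 -0.0639  0.034 ]
gauge [0.6471 0.0525 0.032 ]
chuck [0.6574 0.0923 0.021 ]
wA [ 0.6431 -0.0792  0.021 ]
wB [ 0.5876 -0.1142  0.021 ]
clip [ 0.619  -0.0922  0.03  ]
cap [0.4611 0.3377 0.14  ]
pos [ 0.2211 -0.5842  0.2149] jaw -69.3 w 0.0852 F [0.4 0.3 0.6] q1,7 [ 1.19 -0.09] t 0.1
  shift [-15.82   0.76  27.31] turn [ 0.    0.   -0.01]
```

```bash

python3 -m pendant '[[[-0.56,0,0.97],[0,0,0],-0.2],[[-0.56,0,0.97],[0,0,0],-0.2],[[-0.56,0,0.97],[0,0,0],-0.2],[[-0.56,0,0.97],[0,0,0],-0.2],[[-0.56,0,0.97],[0,0,0],-0.2],[[-0.56,0,0.97],[0,0,0],-0.2],[[-0.56,0,0.97],[0,0,0],-0.2],[[-0.56,0,0.97],[0,0,0],-0.2],[[-0.56,0,0.97],[0,0,0],-0.2],[[-0.56,0,0.97],[0,0,0],-0.2]]' 60
python3 w.py .617 -.094 .08 -58
python3 -m pendant '[[[-0.56,0.3,0.97],[0,0,0],-0.2],[[-0.56,0.3,0.97],[0,0,0],-0.2],[[-0.56,0.3,0.97],[0,0,0],-0.2],[[-0.56,0.3,0.97],[0,0,0],-0.2],[[-0.56,0.3,0.97],[0,0,0],-0.2],[[-0.56,0.3,0.97],[0,0,0],-0.2],[[-0.56,0.3,0.97],[0,0,0],-0.2],[[-0.56,0.3,0.97],[0,0,0],-0.2],[[-0.56,0.3,0.97],[0,0,0],-0.2],[[-0.56,0.3,0.97],[0,0,0],-0.2]]'
python3 w.py .617 -.094 .08 -58
```

```text
time: 1.1
position: [0.3634, -0.4102, 0.2153]
ee_rot: [-0.582, 0.402, -0.402, 0.582]
wrist_force: [-0.2, -0.1, 0.3]
grip_width: 0.0514
pos [ 0.3634 -0.4102  0.2153] jaw -69.3 w 0.0514 F [-0.2 -0.1  0.3] q1,7 [ 0.95 -0.48] t 1.1
  shift [-10.29   6.77  17.46] turn [ 0.   -1.41 -0.  ]
time: 2.1
position: [0.5051, -0.2369, 0.1551]
ee_rot: [0.582, -0.402, 0.402, -0.582]
wrist_force: [-0.1, 0.7, 0.1]
grip_width: 0.0511
pos [ 0.5051 -0.2369  0.1551] jaw -69.3 w 0.0511 F [-0.1  0.7  0.1] q1,7 [ 0.67 -0.93] t 2.1
  shift [-4.7   3.75  7.76] turn [ 0.   -1.41 -0.  ]
```

```bash

python3 -m pendant '[[[-0.55,0.42,0.93],[0,0,0],-0.2],[[-0.55,0.42,0.93],[0,0,0],-0.2],[[-0.55,0.42,0.93],[0,0,0],-0.2],[[-0.55,0.42,0.93],[0,0,0],-0.2],[[-0.55,0.42,0.93],[0,0,0],-0.2],[[-0.55,0.42,0.93],[0,0,0],-0.2],[[-0.55,0.42,0.93],[0,0,0],-0.2],[[-0.5,0.42,0.65],[0,0,0],-0.2],[[0,0,0],[0,-0.7,0],-0.2],[[0,0,0],[0,-0.7,0],-0.2]]'
python3 -m pendant '[[[0,0,0],[0,0,0],-0.2]]'
python3 w.py .617 -.094 .02 -58
python3 - <<'E'
from rig import arm
from h import *
for n in("top","scene"):
    c=arm.camera(n);np.savez(f"/tmp/{n}1.npz",**c)
    if n=="scene": crop(c,220,170,400,290,4,"s1")
    else: crop(c,310,180,430,290,5,"t1")
E
```

```text
time: 3.1
position: [0.6077, -0.1048, 0.0875]
ee_rot: [0.619, -0.342, 0.341, -0.619]
wrist_force: [-0.8, 0.1, 0.2]
grip_width: 0.0511
time: 3.2
position: [0.6077, -0.1056, 0.0878]
ee_rot: [0.619, -0.343, 0.342, -0.618]
wrist_force: [-0.1, 0.2, -0.8]
grip_width: 0.051
pos [ 0.6077 -0.1056  0.0878] jaw -58.0 w 0.051 F [-0.1  0.2 -0.8] q1,7 [ 0.45 -1.06] t 3.2
  shift [-0.24  3.39  0.7 ] turn [ 0.    0.   -0.01]
```

View pics/s1.png

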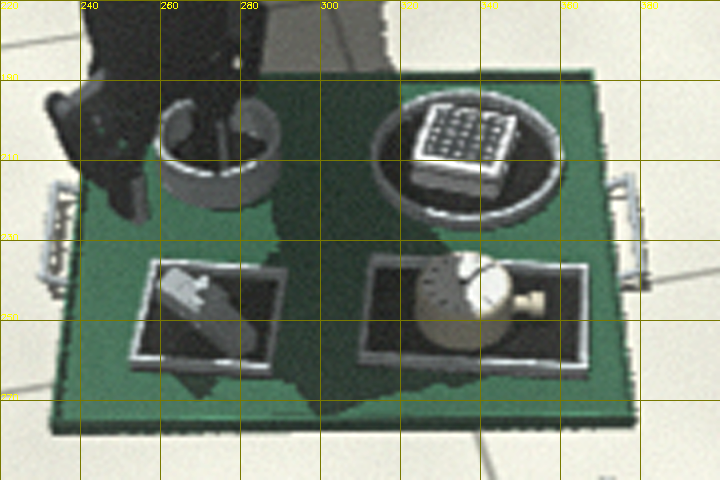

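The scene crop shows the open fingers above, with the left tip at about (255,225). The weight lies in the square dish, with ends at about (262,238) and (282,256).

```bash
cat >> h.py <<'E'
def cloud(c):
    z=c["z_map"].astype(float);v,u=np.mgrid[:480,:640];p=np.stack([(u-c["cx"])/c["fx"]*z,(v-c["cy"])/c["fy"]*z,z],-1)
    w=(p-c["t"])@c["R"];w[z==0]=np.nan;return w
E
python3 - <<'E'
from h import *
c=np.load("/tmp/scene1.npz");w=cloud(c);s=w[170:240,225:300].reshape(-1,3)
m=(np.hypot(s[:,0]-.608,s[:,1]+.1056)<.07)&(s[:,2]>.045);s=s[m]
o=np.argsort(s[:,2])[:12];print(np.round(s[o],3))
E
```

```text
[[ 0.597 -0.082  0.107]
 [ 0.594 -0.083  0.108]
 [ 0.59  -0.085  0.108]
 [ 0.633 -0.128  0.109]
 [ 0.602 -0.078  0.109]
 [ 0.631 -0.13   0.11 ]
 [ 0.63  -0.121  0.11 ]
 [ 0.633 -0.123  0.11 ]
 [ 0.588 -0.087  0.11 ]
 [ 0.593 -0.083  0.111]
 [ 0.631 -0.123  0.111]
 [ 0.585 -0.089  0.111]]
```

```bash
python3 - <<'E'
from h import *
c=np.load("/tmp/scene1.npz");w=cloud(c)
for z in(.07,.08,.09,.107):print(z,px2w(c,255,225.5,z).round(3))
for v in range(200,230,3): print(v,w[v,246:260:3].round(3).tolist())
E
```

```text
0.07 [ 0.592 -0.122  0.07 ]
0.08 [ 0.603 -0.123  0.08 ]
0.09 [ 0.613 -0.124  0.09 ]
0.107 [ 0.631 -0.125  0.107]
200 [[0.62, -0.138, 0.176], [0.62, -0.132, 0.174], [0.622, -0.125, 0.174], [0.636, -0.12, 0.186], [0.631, -0.113, 0.18]]
203 [[0.619, -0.138, 0.166], [0.618, -0.132, 0.163], [0.631, -0.127, 0.174], [0.639, -0.121, 0.18], [0.635, -0.114, 0.175]]
206 [[0.623, -0.139, 0.161], [0.617, -0.133, 0.154], [0.634, -0.128, 0.168], [0.634, -0.121, 0.167], [0.451, -0.098, 0.001]]
209 [[0.644, -0.142, 0.172], [0.635, -0.135, 0.162], [0.634, -0.128, 0.16], [0.634, -0.122, 0.159], [0.469, -0.101, 0.007]]
212 [[0.648, -0.143, 0.167], [0.638, -0.136, 0.157], [0.639, -0.129, 0.156], [0.632, -0.122, 0.148], [0.475, -0.102, 0.002]]
215 [[0.649, -0.143, 0.16], [0.632, -0.136, 0.142], [0.632, -0.13, 0.141], [0.632, -0.123, 0.14], [0.484, -0.104, 0.0]]
218 [[0.493, -0.135, 0.004], [0.634, -0.137, 0.136], [0.632, -0.13, 0.133], [0.635, -0.124, 0.133], [0.5, -0.106, 0.005]]
221 [[0.503, -0.136, 0.004], [0.628, -0.137, 0.121], [0.633, -0.131, 0.124], [0.633, -0.125, 0.123], [0.509, -0.107, 0.003]]
224 [[0.511, -0.138, 0.001], [0.517, -0.131, 0.006], [0.633, -0.132, 0.116], [0.635, -0.125, 0.116], [0.52, -0.109, 0.003]]
227 [[0.52, -0.139, -0.0], [0.522, -0.132, 0.001], [0.528, -0.125, 0.005], [0.527, -0.118, 0.002], [0.529, -0.111, 0.002]]
```

```bash

python3 -m pendant '[[[-0.24,0,0.7],[0,0,0],-0.2],[[0,0.8,0],[0,0,0],-0.2],[[0,0.8,0],[0,0,0],-0.2],[[0,0.7,0],[0,0,0],-0.2],[[0,0,0],[0,0,0],-0.2]]'
cat > look.py <<'E'
import sys
from rig import arm
from h import *
s=arm.get_state();p=s["position"];c=arm.camera("scene");w=cloud(c).reshape(-1,3)
m=(np.hypot(w[:,0]-p[0],w[:,1]-p[1])<.07)&(w[:,2]>float(sys.argv[1]));w=w[m];w=w[np.argsort(w[:,2])[:6]]
print("TCP",np.round(p,4),"lowest",np.round(w,3).tolist())
np.savez("/tmp/l.npz",**c)
u=c["R"]@p+c["t"];u=u/u[2];U,V=int(c["fx"]*u[0]+c["cx"]),int(c["fy"]*u[1]+c["cy"])
if len(sys.argv)>2: crop(c,U-50,V-50,U+50,V+40,6,sys.argv[2])
print(U,V)
E
python3 w.py .617 -.094 .02 -58; python3 look.py .039 s2
```

```text
time: 3.8
position: [0.6152, -0.0943, 0.039]
ee_rot: [0.619, -0.345, 0.342, -0.617]
wrist_force: [0.2, 0.5, 0.6]
grip_width: 0.0511
pos [ 0.6152 -0.0943  0.039 ] jaw -58.1 w 0.0511 F [0.2 0.5 0.6] q1,7 [ 0.42 -1.11] t 3.8
  shift [0.04 0.95 0.09] turn [ 0.03 -0.01 -0.02]
TCP [ 0.6152 -0.0943  0.039 ] lowest [[0.636, -0.119, 0.059], [0.609, -0.068, 0.059], [0.598, -0.075, 0.06], [0.639, -0.112, 0.061], [0.611, -0.066, 0.061], [0.642, -0.115, 0.061]]
269 239
```

View pics/s2.png

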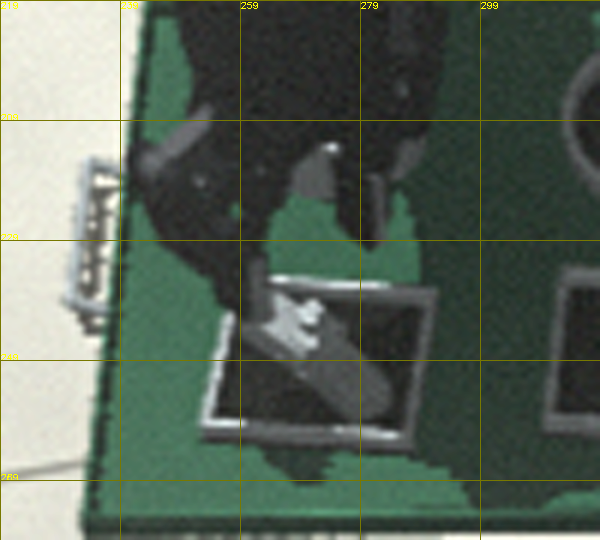

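The fingers straddle the weight, with tips at about (261,233) and (281,230), still roughly 2 cm higher than the TCP value suggests. I'm going down carefully and watching the force.

```bash

python3 -m pendant '[[[0,0.5,0.05],[0,0,0],-0.2],[[0,0.4,0],[0,0,0],-0.2],[[0,0,0],[0,0,0],-0.2]]'
python3 look.py .015
```

```text
time: 4.15
position: [0.6174, -0.0937, 0.0231]
ee_rot: [0.618, -0.344, 0.343, -0.618]
wrist_force: [-0.4, -0.3, -0.3]
grip_width: 0.0511
TCP [ 0.6174 -0.0937  0.0231] lowest [[0.579, -0.089, 0.015], [0.643, -0.088, 0.015], [0.594, -0.04, 0.015], [0.662, -0.087, 0.015], [0.65, -0.113, 0.015], [0.578, -0.093, 0.015]]
270 245
```

```bash
python3 - <<'E'
from h import *
c=np.load("/tmp/l.npz");w=cloud(c)
# finger pixels: dark points above z .03 ; print lowest z per column
for u in range(250,290,3):
    col=w[205:262,u];m=np.where(col[:,2]>.026)[0]; print(u,[(205+i,*np.round(col[i],3)) for i in m[-2:]])
E
```

```text
250 [(np.int64(236), np.float64(0.649), np.float64(-0.14), np.float64(0.096)), (np.int64(237), np.float64(0.651), np.float64(-0.141), np.float64(0.095))]
253 [(np.int64(238), np.float64(0.655), np.float64(-0.135), np.float64(0.094)), (np.int64(239), np.float64(0.661), np.float64(-0.135), np.float64(0.097))]
256 [(np.int64(243), np.float64(0.636), np.float64(-0.128), np.float64(0.058)), (np.int64(244), np.float64(0.635), np.float64(-0.128), np.float64(0.053))]
259 [(np.int64(245), np.float64(0.644), np.float64(-0.122), np.float64(0.058)), (np.int64(246), np.float64(0.64), np.float64(-0.122), np.float64(0.051))]
262 [(np.int64(247), np.float64(0.641), np.float64(-0.116), np.float64(0.047)), (np.int64(248), np.float64(0.64), np.float64(-0.116), np.float64(0.043))]
265 [(np.int64(246), np.float64(0.64), np.float64(-0.109), np.float64(0.047)), (np.int64(247), np.float64(0.642), np.float64(-0.109), np.float64(0.046))]
268 [(np.int64(224), np.float64(0.642), np.float64(-0.098), np.float64(0.116)), (np.int64(240), np.float64(0.611), np.float64(-0.098), np.float64(0.035))]
271 [(np.int64(242)
[... 359 characters left out ...]
(0.048)), (np.int64(232), np.float64(0.6), np.float64(-0.074), np.float64(0.045))]
280 [(np.int64(234), np.float64(0.606), np.float64(-0.068), np.float64(0.043)), (np.int64(235), np.float64(0.606), np.float64(-0.068), np.float64(0.04))]
283 [(np.int64(233), np.float64(0.612), np.float64(-0.062), np.float64(0.051)), (np.int64(234), np.float64(0.614), np.float64(-0.062), np.float64(0.049))]
286 [(np.int64(217), np.float64(0.601), np.float64(-0.051), np.float64(0.09)), (np.int64(218), np.float64(0.599), np.float64(-0.051), np.float64(0.084))]
289 [(np.int64(216), np.float64(0.603), np.float64(-0.044), np.float64(0.093)), (np.int64(217), np.float64(0.602), np.float64(-0.044), np.float64(0.089))]
```

```bash

python3 -m pendant '[[[0,0.5,0],[0,0,0],-0.2],[[0,0.5,0],[0,0,0],-0.2],[[0,0.2,0],[0,0,0],-0.2],[[0,0,0],[0,0,0],-0.2]]'
python3 look.py .024; python3 -m pendant '[[[0,0,0],[0,0,0],0.2],[[0,0,0],[0,0,0],0.2]]';python3 look.py .024 s3
```

```text
time: 4.6
position: [0.6175, -0.0936, -0.0007]
ee_rot: [0.618, -0.344, 0.343, -0.618]
wrist_force: [0.2, -0.1, -0.0]
grip_width: 0.0511
TCP [ 0.6175 -0.0936 -0.0007] lowest [[0.635, -0.091, 0.024], [0.62, -0.083, 0.024], [0.619, -0.088, 0.024], [0.611, -0.065, 0.024], [0.616, -0.099, 0.024], [0.643, -0.113, 0.024]]
271 252
time: 4.85
position: [0.6185, -0.0937, 0.0008]
ee_rot: [-0.618, 0.343, -0.343, 0.618]
wrist_force: [0.8, -0.1, 1.0]
grip_width: 0.0343
TCP [ 0.6185 -0.0937  0.0008] lowest [[0.629, -0.085, 0.024], [0.617, -0.083, 0.024], [0.617, -0.069, 0.024], [0.638, -0.105, 0.024], [0.64, -0.112, 0.024], [0.627, -0.096, 0.024]]
271 252
```

View pics/s3.png

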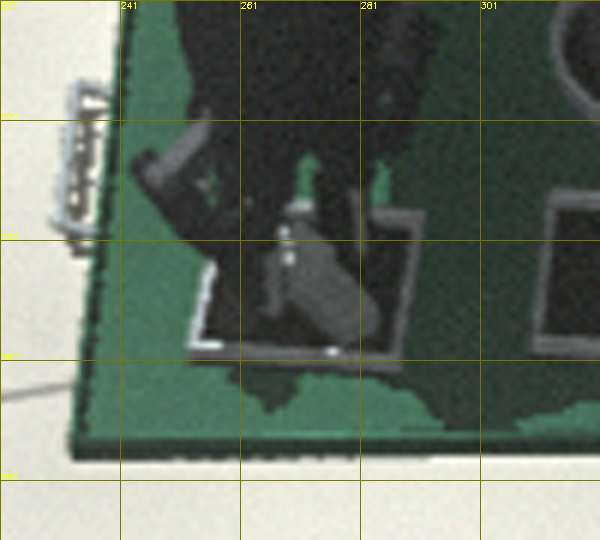

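The fingers straddle the bar low on both sides, at about (267,248) and (281,236). Closing now.

```bash

python3 -m pendant '[[[0,0,0],[0,0,0],1],[[0,0,0],[0,0,0],1],[[0,0,0],[0,0,0],1],[[0,0,0],[0,0,0],1]]' 60
python3 -m pendant '[[[0,-0.5,0],[0,0,0],1],[[0,-0.8,0],[0,0,0],1],[[0,-0.8,0],[0,0,0],1],[[0,-0.8,0],[0,0,0],1],[[0,0,0],[0,0,0],1]]'
python3 w.py .60 -.275 .08
```

```text
time: 5.3
position: [0.6185, -0.0936, 0.0009]
ee_rot: [-0.618, 0.343, -0.343, 0.618]
wrist_force: [-0.8, -0.1, 5.4]
grip_width: 0.0165
time: 5.8
position: [0.6201, -0.0939, 0.062]
ee_rot: [-0.618, 0.342, -0.345, 0.619]
wrist_force: [1.5, 0.3, -1.3]
grip_width: 0.0164
pos [ 0.6201 -0.0939  0.062 ] jaw -58.1 w 0.0164 F [ 1.5  0.3 -1.3] q1,7 [ 0.42 -1.1 ] t 5.8
  shift [ 7.16 -0.9  -5.64] turn [-0.03  0.    0.02]
```

```bash

python3 -m pendant '[[[0.8,0,-0.63],[0,0,0],1],[[0.8,0,-0.63],[0,0,0],1],[[0.8,0,-0.63],[0,0,0],1],[[0.8,0,-0.63],[0,0,0],1],[[0.8,0,-0.63],[0,0,0],1],[[0.8,0,-0.63],[0,0,0],1],[[0.8,0,-0.63],[0,0,0],1],[[0.8,0,-0.63],[0,0,0],1],[[0.8,0,-0.63],[0,0,0],1],[[0,0,0],[0,0,0],1]]'
python3 w.py .60 -.275 -.004
python3 look.py .04 s4
```

```text
time: 6.8
position: [0.5966, -0.28, 0.0579]
ee_rot: [0.618, -0.345, 0.345, -0.617]
wrist_force: [0.4, -0.2, -1.1]
grip_width: 0.0164
pos [ 0.5966 -0.28    0.0579] jaw -58.3 w 0.0164 F [ 0.4 -0.2 -1.1] q1,7 [ 0.65 -0.8 ] t 6.8
  shift [-0.13  3.1   0.28] turn [ 0.01 -0.    0.01]
TCP [ 0.5966 -0.28    0.0579] lowest [[0.576, -0.304, 0.062], [0.63, -0.27, 0.062], [0.626, -0.274, 0.063], [0.626, -0.261, 0.063], [0.623, -0.26, 0.063], [0.63, -0.272, 0.063]]
186 241
```

View pics/s4.png

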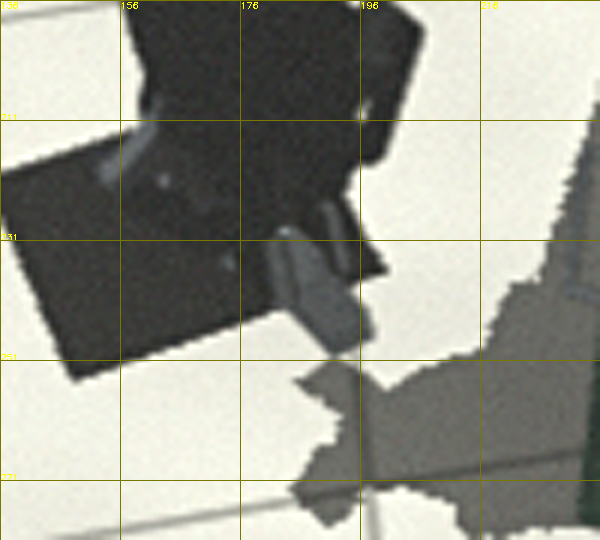

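The weight is held level, its near end at about (196,247). Lowering it to the counter.

```bash

python3 -m pendant '[[[0,0.9,0],[0,0,0],1],[[0,0.9,0],[0,0,0],1],[[0,0.8,0],[0,0,0],1],[[0,0.35,0],[0,0,0],1],[[0,0.1,0],[0,0,0],1],[[0,0,0],[0,0,0],1]]'
python3 -m pendant '[[[0,0,0],[0,0,0],0.3],[[0,0,0],[0,0,0],0.2],[[0,-0.5,0],[0,0,0],-0.2],[[0,-0.9,0],[0,0,0],-0.6],[[0,-0.9,0],[0,0,0],-0.8],[[0,-0.9,0],[0,0,0],-0.8],[[0,-0.9,0],[0,0,0],-0.8]]'
python3 w.py .518 .0855 .085 -28.7
```

```text
time: 7.45
position: [0.5983, -0.2756, -0.0024]
ee_rot: [-0.618, 0.343, -0.343, 0.618]
wrist_force: [-0.7, -0.1, -0.7]
grip_width: 0.0164
time: 8.15
position: [0.5987, -0.276, 0.0824]
ee_rot: [-0.618, 0.342, -0.344, 0.618]
wrist_force: [-0.8, -0.2, -0.4]
grip_width: 0.0768
pos [ 0.5987 -0.276   0.0824] jaw -58.1 w 0.0768 F [-0.8 -0.2 -0.4] q1,7 [ 0.65 -0.79] t 8.2
  shift [-17.47  -0.16   6.14] turn [-0.01 -3.67  0.02]
```

```bash

python3 -m pendant '[[[-0.96,0,0.34],[0,0,0],-0.9],[[-0.96,0,0.34],[0,0,0],-0.9],[[-0.96,0,0.34],[0,0,0],-0.9],[[-0.96,0,0.34],[0,0,0],-0.9],[[-0.96,0,0.34],[0,0,0],-0.9],[[-0.96,0,0.34],[0,0,0],-0.9],[[-0.96,0,0.34],[0,0,0],-0.9],[[-0.96,0,0.34],[0,0,0],-0.9],[[-0.96,0,0.34],[0,0,0],-0.9],[[-0.96,0,0.34],[0,0,0],-0.9]]'
python3 -m pendant '[[[-0.96,0,0.34],[0,0,0],-0.9],[[-0.96,0,0.34],[0,0,0],-0.9],[[-0.96,0,0.34],[0,0,0],-0.9],[[-0.96,0,0.34],[0,0,0],-0.9],[[-0.96,0,0.34],[0,0,0],-0.9],[[-0.96,0,0.34],[0,0,0],-0.9],[[0,0,0],[0,-0.92,0],-0.9],[[0,0,0],[0,-0.92,0],-0.9],[[0,0,0],[0,-0.92,0],-0.9],[[0,0,0],[0,-0.92,0],-0.9]]'
python3 -m pendant '[[[0,0,0],[0,0,0],-0.9]]'
python3 w.py .518 .0855 .01 -28.7;python3 look.py .05
```

```text
time: 9.15
position: [0.5541, -0.0756, 0.0801]
ee_rot: [-0.618, 0.343, -0.343, 0.618]
wrist_force: [0.6, -0.0, -0.4]
grip_width: 0.0809
time: 10.15
position: [0.5278, 0.043, 0.08]
ee_rot: [0.686, -0.173, 0.173, -0.686]
wrist_force: [0.0, -0.9, 0.5]
grip_width: 0.0813
time: 10.25
position: [0.5279, 0.0428, 0.0799]
ee_rot: [0.685, -0.174, 0.174, -0.685]
wrist_force: [0.0, -0.4, 0.8]
grip_width: 0.0815
pos [0.5279 0.0428 0.0799] jaw -28.5 w 0.0815 F [ 0.  -0.4  0.8] q1,7 [ 0.39 -0.83] t 10.2
  shift [-1.45  3.49  1.64] turn [-0.    0.02  0.  ]
TCP [0.5279 0.0428 0.0799] lowest [[0.57, 0.027, 0.105], [0.564, 0.016, 0.105], [0.572, 0.028, 0.107], [0.571, 0.029, 0.109], [0.572, 0.031, 0.109], [0.571, 0.022, 0.11]]
318 193
```

```bash

python3 -m pendant '[[[-0.72,0,0.82],[0,0,0],-0.9],[[-0.73,0,0.82],[0,0,0],-0.9],[[0,0.7,0],[0,0,0],-0.9],[[0,0.8,0],[0,0,0],-0.9],[[0,0.8,0],[0,0,0],-0.9],[[0,0.5,0],[0,0,0],-0.9],[[0,0,0],[0,0,0],-0.9]]' 50
python3 w.py .518 .0855 -.001 -28.7;python3 look.py .035 s5
```

```text
time: 11.0
position: [0.517, 0.0843, 0.0214]
ee_rot: [0.685, -0.176, 0.174, -0.685]
wrist_force: [-1.6, 0.5, 0.0]
grip_width: 0.0815
pos [0.517  0.0843 0.0214] jaw -28.7 w 0.0815 F [-1.6  0.5  0. ] q1,7 [ 0.3  -0.96] t 11.0
  shift [0.02 1.12 0.08] turn [ 0.01 -0.   -0.02]
TCP [0.517  0.0843 0.0214] lowest [[0.53, 0.102, 0.035], [0.54, 0.081, 0.035], [0.528, 0.108, 0.036], [0.545, 0.103, 0.036], [0.551, 0.094, 0.036], [0.551, 0.056, 0.047]]
333 205
```

View pics/s5.png

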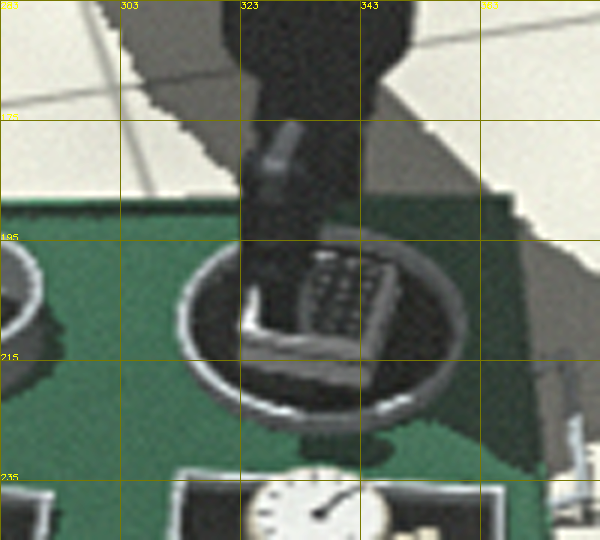

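The near finger's tip shows at about (331,208), just beyond the tin's right side and in line with it. Descending and closing.

```bash

python3 -m pendant '[[[0,0.6,0],[0,0,0],-0.9],[[0,0.5,0.05],[0,0,0],-0.9],[[0,0,0],[0,0,0],-0.4],[[0,0,0],[0,0,0],0.5],[[0,0,0],[0,0,0],0.8],[[0,0,0],[0,0,0],1],[[0,0,0],[0,0,0],1]]' 50
python3 w.py .518 .0855 .08
python3 -m pendant '[[[0,-0.5,0],[0,0,0],1],[[0,-0.8,0],[0,0,0],1],[[0,-0.9,0],[0,0,0],1],[[0,-0.9,0],[0,0,0],1],[[0,0,0],[0,0,0],1]]'
python3 w.py .6146 -.0931 .065 -17.6;python3 look.py .045 s6
```

```text
time: 11.75
position: [0.5188, 0.0859, 0.0016]
ee_rot: [0.685, -0.175, 0.175, -0.685]
wrist_force: [0.4, -0.9, 0.2]
grip_width: 0.0544
pos [0.5188 0.0859 0.0016] jaw -28.6 w 0.0544 F [ 0.4 -0.9  0.2] q1,7 [ 0.28 -0.98] t 11.8
  shift [-0.02 -3.92 -0.04] turn [-0.  0.  0.]
time: 12.25
position: [0.5207, 0.0865, 0.0669]
ee_rot: [-0.685, 0.173, -0.177, 0.686]
wrist_force: [-0.1, 0.2, -0.3]
grip_width: 0.0546
pos [0.5207 0.0865 0.0669] jaw -28.6 w 0.0546 F [-0.1  0.2 -0.3] q1,7 [ 0.32 -0.93] t 12.2
  shift [ 8.42  0.12 -5.63] turn [-0.02 -1.38  0.03]
TCP [0.5207 0.0865 0.0669] lowest [[0.541, 0.071, 0.071], [0.54, 0.111, 0.072], [0.549, 0.083, 0.072], [0.538, 0.066, 0.073], [0.551, 0.088, 0.073], [0.538, 0.064, 0.073]]
335 192
```

View pics/s6.png

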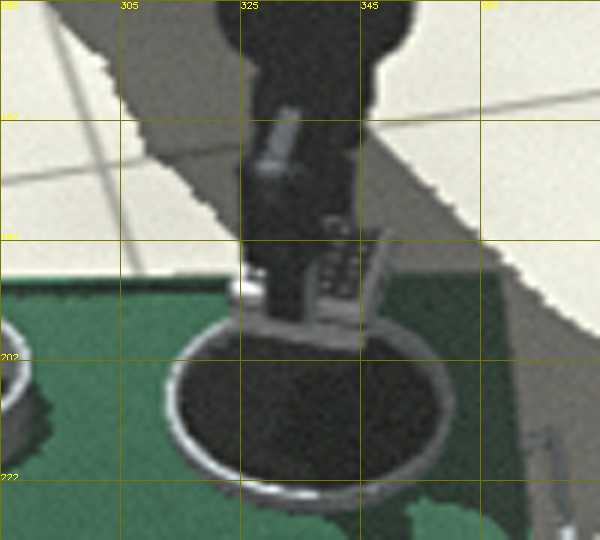

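The tin is lifted and held level above the empty round dish. Carrying it to the square dish.

```bash

python3 -m pendant '[[[0.84,0,-0.56],[0,0,0],1],[[0.84,0,-0.56],[0,0,0],1],[[0.84,0,-0.56],[0,0,0],1],[[0.84,0,-0.56],[0,0,0],1],[[0.84,0,-0.56],[0,0,0],1],[[0.84,0,-0.56],[0,0,0],1],[[0.84,0,-0.56],[0,0,0],1],[[0.84,0,-0.56],[0,0,0],1],[[0.84,0,-0.56],[0,0,0],1],[[0.8,0,-0.56],[0,0,0],1]]'
python3 -m pendant '[[[0,0,0],[0,-0.69,0],1],[[0,0,0],[0,-0.69,0],1],[[0,0,0],[0,0,0],1]]'
python3 w.py .6146 -.0931 .002 -17.6
python3 - <<'E'
from rig import arm
from h import *
c=arm.camera("scene");crop(c,220,190,340,290,6,"s7")
E
```

```text
time: 13.3
position: [0.6122, -0.0937, 0.0631]
ee_rot: [0.685, -0.175, 0.175, -0.685]
wrist_force: [0.1, 0.5, -1.6]
grip_width: 0.0545
time: 13.6
position: [0.6118, -0.093, 0.063]
ee_rot: [-0.699, 0.108, -0.108, 0.699]
wrist_force: [-0.8, 0.6, -1.4]
grip_width: 0.0545
pos [ 0.6118 -0.093   0.063 ] jaw -17.5 w 0.0545 F [-0.8  0.6 -1.4] q1,7 [ 0.52 -0.44] t 13.6
  shift [0.14 3.05 0.04] turn [-0.    0.01 -0.  ]
```

View pics/s7.png

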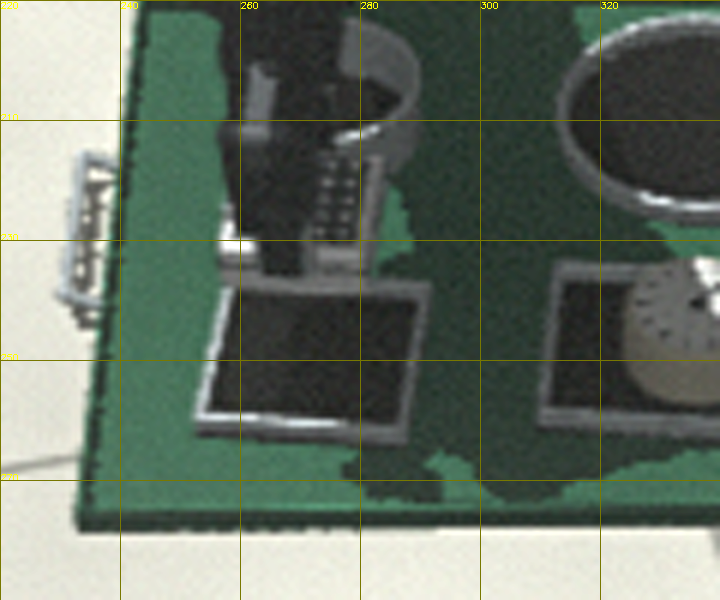

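The tin hangs at about (256–283, 215–238), over the far part of the square dish as projected. I'll cross-check with the scene calibration.

```bash
python3 - <<'E'
from h import *
c=np.load("/tmp/l.npz")
p=np.array([px2w(c,*q,.014)[:2] for q in[(258,237.8),(291.7,237.5),(287.8,262.5),(252.7,260.8)]])
print("square c",p.mean(0),np.linalg.norm(p[1]-p[0]),np.linalg.norm(p[2]-p[1]))
a,b=px2w(c,256.7,237.2,.068)[:2],px2w(c,283,237.5,.068)[:2]
print("tin edge",a,b,np.linalg.norm(a-b),"->centre",(a+b)/2-.028*np.array([np.cos(np.radians(-17.6)),np.sin(np.radians(-17.6))]))
E
```

```text
square c [ 0.62300563 -0.0901241 ] 0.08038237102068185 0.08046354255318011
tin edge [ 0.6284978  -0.12435874] [ 0.64295579 -0.06682684] 0.05932075941790063 ->centre [ 0.60903746 -0.08712643]
```

```bash

python3 -m pendant '[[[0.2,0.8,0],[0,0,0],1],[[0.1,0.8,0],[0,0,0],1],[[0,0.2,0],[0,0,0],1],[[0,0,0],[0,0,0],1]]'
python3 w.py .6146 -.0931 .002 -17.6
python3 - <<'E'
from rig import arm
from h import *
c=arm.camera("scene");d=arm.camera("top");np.savez("/tmp/l.npz",**c);np.savez("/tmp/lt.npz",**d)
crop(c,235,210,310,275,8,"s8")
w=cloud(c).reshape(-1,3);th=np.radians(-17.6);e=np.array([np.cos(th),np.sin(th)]);f=np.array([-e[1],e[0]])
q=w[:,:2]-[.6146,-.0931];a=q@e;b=q@f
m=(abs(a)<.06)&(abs(b)<.06)
t=m&(w[:,2]>.03)&(w[:,2]<.055)&(a>.01);print("tin front a",np.percentile(a[t],[50,80,90,95]),"b",np.percentile(b[t],[2,5,95,98]),t.sum())
r=m&(w[:,2]>.0115)&(w[:,2]<.02);print("rim a",np.percentile(a[r],[2,5,95,98]),"b",np.percentile(b[r],[2,5,95,98]),r.sum())
w0=cloud(np.load("/tmp/top0.npz")).reshape(-1,3);q=w0[:,:2]-[.6146,-.0931];a=q@e;b=q@f;r=(abs(a)<.05)&(abs(b)<.05)&(w0[:,2]>.0115)&(w0[:,2]<.02)&(np.maximum(abs(a),abs(b))>.033)
print("top rim a",np.percentile(a[r],[2,5,95,98]),"b",np.percentile(b[r],[2,5,95,98]),r.sum())
E
```

```text
time: 14.05
position: [0.6165, -0.0941, 0.0256]
ee_rot: [-0.699, 0.109, -0.107, 0.699]
wrist_force: [-0.1, 0.8, -1.2]
grip_width: 0.0547
pos [ 0.6165 -0.0941  0.0256] jaw -17.6 w 0.0547 F [-0.1  0.8 -1.2] q1,7 [ 0.5  -0.46] t 14.1
  shift [-0.1   1.18  0.02] turn [ 0.   -0.   -0.02]
tin front a [0.02962587 0.03167797 0.03287446 0.03419502] b [-0.02347605 -0.02187398  0.03083739  0.03172466] 179
rim a [-0.03713367 -0.03452645  0.04382474  0.04456885] b [-0.03710957 -0.03642318  0.04417854  0.04459057] 146
top rim a [-0.04029206 -0.03957341  0.04077353  0.0414168 ] b [-0.0391783  -0.03865848  0.04153913  0.04210271] 317
```

View pics/s8.png

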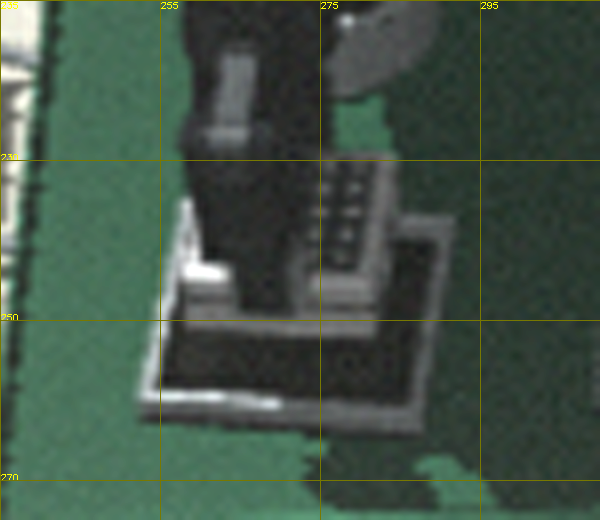

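The tin is centred over the square dish, and both edges agree within about 1 mm in the scene depth. Lowering and releasing.

```bash

python3 -m pendant '[[[-0.05,0.6,0],[0,0,0],1],[[0,0.45,0],[0,0,0],1],[[0,0.1,0],[0,0,0],1],[[0,0,0],[0,0,0],1]]'
python3 -m pendant '[[[0,0,0],[0,0,0],0],[[0,0,0],[0,0,0],-0.6],[[0,0,0],[0,0,0],-0.6],[[0,-0.7,0],[0,0,0],-0.6],[[0,-0.9,0],[0,0,0],-0.6],[[0,-0.9,0],[0,0,0],-0.6],[[0,-0.9,0],[0,0,0],-0.6],[[0,-0.5,0],[0,0,0],-0.8],[[0,0,0],[0,0,0],-0.8]]'
python3 w.py .6471 .0525 .085 -13
python3 - <<'E'
from h import *
c=np.load("/tmp/top0.npz");w=cloud(c).reshape(-1,3);d=w[:,:2]-[.6471,.0525]
m=(np.hypot(*d.T)<.045)&(w[:,2]>.028)&(w[:,2]<.045);print("gauge centre",w[m].mean(0),(w[m].max(0)+w[m].min(0))/2,np.ptp(w[m],axis=0))
E
```

```text
time: 14.55
position: [0.6161, -0.0939, 0.0037]
ee_rot: [0.699, -0.108, 0.108, -0.699]
wrist_force: [0.5, -0.3, -1.1]
grip_width: 0.0544
time: 15.45
position: [0.6179, -0.0941, 0.0851]
ee_rot: [0.699, -0.107, 0.11, -0.699]
wrist_force: [0.5, 0.6, -0.7]
grip_width: 0.0769
pos [ 0.6179 -0.0941  0.0851] jaw -17.6 w 0.0769 F [ 0.5  0.6 -0.7] q1,7 [ 0.52 -0.43] t 15.4
  shift [-0.82  0.    7.43] turn [-0.   -0.57  0.03]
gauge centre [0.64552455 0.05371321 0.03456018] [0.6469743  0.06085251 0.03364579] [0.05714944 0.07092581 0.0110974 ]
```

```bash

python3 -m pendant '[[[-0.1,0,0.93],[0,0,0],-0.9],[[-0.1,0,0.93],[0,0,0],-0.9],[[-0.1,0,0.93],[0,0,0],-0.9],[[-0.1,0,0.93],[0,0,0],-0.9],[[-0.1,0,0.93],[0,0,0],-0.9],[[-0.1,0,0.93],[0,0,0],-0.9],[[-0.1,0,0.93],[0,0,0],-0.9],[[-0.1,0,0.9],[0,-0.3,0],-0.9],[[0,0,0],[0,0,0],-0.9]]'
python3 w.py .646 .053 -.002
python3 - <<'E'
from rig import arm
from h import *
c=arm.camera("scene");crop(c,235,180,385,285,5,"s9");np.savez("/tmp/l.npz",**c)
w=cloud(c).reshape(-1,3);th=np.radians(-17.6);e=np.array([np.cos(th),np.sin(th)]);f=np.array([-e[1],e[0]])
q=w[:,:2]-[.6146,-.0931];a=q@e;b=q@f
t=(abs(a)<.04)&(abs(b)<.04)&(w[:,2]>.024)&(w[:,2]<.04);print("tin",t.sum(),"a",np.percentile(a[t],[2,98]),"b",np.percentile(b[t],[2,98]),"z",np.percentile(w[t,2],[50,95]))
E
```

```text
time: 16.35
position: [0.6458, 0.0558, 0.0821]
ee_rot: [-0.701, 0.091, -0.091, 0.702]
wrist_force: [0.2, 0.4, 0.0]
grip_width: 0.081
pos [0.6458 0.0558 0.0821] jaw -14.8 w 0.081 F [0.2 0.4 0. ] q1,7 [ 0.3  -0.64] t 16.4
  shift [ 0.05  4.21 -0.14] turn [-0.01 -0.   -0.01]
tin 451 a [-0.02348131  0.03196297] b [-0.02310326  0.03046415] z [0.02990016 0.03359049]
```

View pics/s9.png

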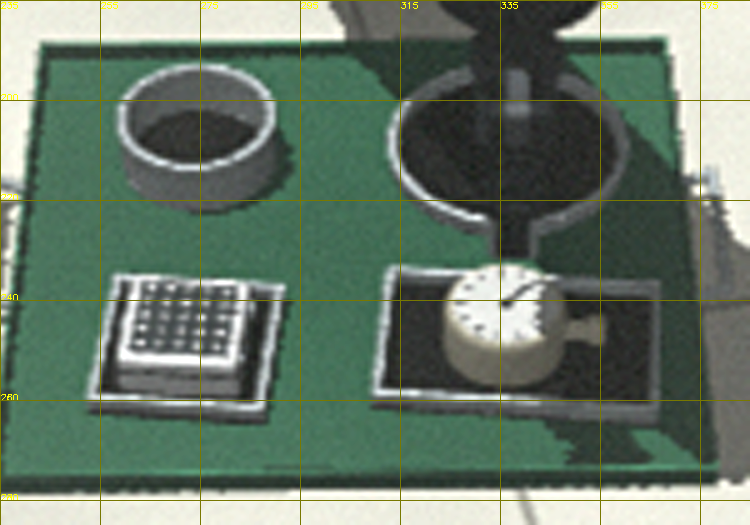

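The tin sits flat in the square dish at (262–283, 236–258). The gauge is at (336,243) with its chuck to the right. Descending on the gauge.

```bash

python3 -m pendant '[[[0.05,0.8,-0.12],[0,0,0],-0.9],[[0,0.9,0],[0,0,0],-0.9],[[0,0.9,0],[0,0,0],-0.9],[[0,0.9,0],[0,0,0],-0.9],[[0,0.5,0],[0,0,0],-0.9],[[0,0.2,0],[0,0,0],-0.9],[[0,0,0],[0,0,0],-0.9]]' 50
python3 w.py .646 .053 -.002
python3 -m pendant '[[[0,0,0],[0,0,0],-0.5],[[0,0,0],[0,0,0],0],[[0,0,0],[0,0,0],0.5],[[0,0,0],[0,0,0],1],[[0,0,0],[0,0,0],1],[[0,0,0],[0,0,0],1]]' 50
python3 w.py .646 .053 -.002
python3 look.py .035 s10
```

```text
time: 17.1
position: [0.6462, 0.0496, -0.0021]
ee_rot: [0.701, -0.094, 0.093, -0.701]
wrist_force: [1.1, -0.5, -0.1]
grip_width: 0.0812
pos [ 0.6462  0.0496 -0.0021] jaw -15.2 w 0.0812 F [ 1.1 -0.5 -0.1] q1,7 [ 0.28 -0.67] t 17.1
  shift [-0.06 -0.01  0.16] turn [ 0.  0. -0.]
time: 17.7
position: [0.6473, 0.0498, -0.0]
ee_rot: [-0.701, 0.093, -0.094, 0.701]
wrist_force: [-0.8, 0.4, 4.7]
grip_width: 0.056
pos [ 0.6473  0.0498 -0.    ] jaw -15.2 w 0.056 F [-0.8  0.4  4.7] q1,7 [ 0.28 -0.67] t 17.7
  shift [-0.11  0.1   0.14] turn [-0.    0.    0.02]
TCP [ 0.6473  0.0498 -0.    ] lowest [[0.668, 0.063, 0.035], [0.669, 0.065, 0.035], [0.674, 0.061, 0.035], [0.655, 0.076, 0.035], [0.66, 0.07, 0.035], [0.644, 0.028, 0.035]]
333 250
```

View pics/s10.png

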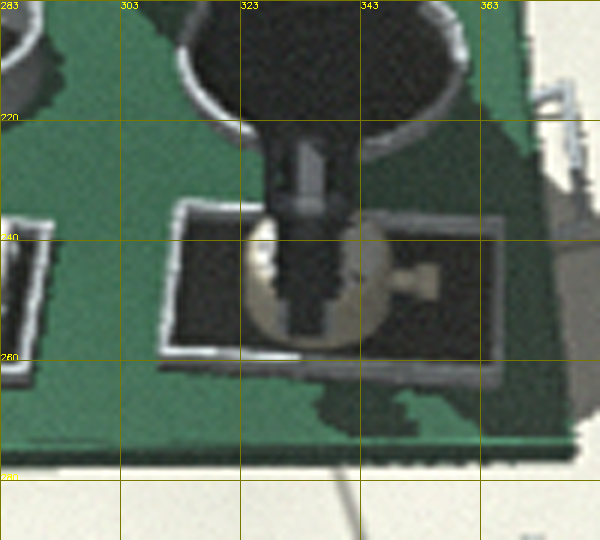

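Both fingers are on the case, tip at about (333,256), gripping across its diameter (reading 56 mm). Lifting slowly.

```bash

python3 -m pendant '[[[0,0,0],[0,0,0],1],[[0,-0.2,0],[0,0,0],1],[[0,-0.4,0],[0,0,0],1],[[0,-0.5,0],[0,0,0],1],[[0,-0.5,0],[0,0,0],1],[[0,-0.5,0],[0,0,0],1],[[0,-0.3,0],[0,0,0],1],[[0,0,0],[0,0,0],1]]' 80
python3 w.py .512 .078 .045
python3 - <<'E'
from rig import arm
from h import *
c=arm.camera("scene");p=arm.get_state()["position"];w=cloud(c).reshape(-1,3);m=(np.hypot(w[:,0]-p[0],w[:,1]-p[1])<.06)&(w[:,2]>.025)
z=np.sort(w[m][:,2]);print(z[:15].round(3))
a=np.hypot(w[:,0]-.515,w[:,1]-.087);r=(a<.075)&(w[:,2]>.0125)&(w[:,2]<.03);w=w[r];a=a[r];w=w[a>.05]
A=np.c_[2*w[:,:2],np.ones(len(w))];x=np.linalg.lstsq(A,(w[:,:2]**2).sum(1),rcond=None)[0];print("round c scene",x[:2],np.sqrt(x[2]+x[0]**2+x[1]**2))
E
```

```text
time: 18.55
position: [0.6471, 0.0497, 0.0477]
ee_rot: [-0.701, 0.093, -0.094, 0.701]
wrist_force: [-0.4, -0.7, -1.9]
grip_width: 0.0547
pos [0.6471 0.0497 0.0477] jaw -15.2 w 0.0547 F [-0.4 -0.7 -1.9] q1,7 [ 0.29 -0.65] t 18.6
  shift [-6.89  0.12 -0.4 ] turn [-0.    0.    0.01]
[0.053 0.054 0.055 0.055 0.055 0.056 0.056 0.056 0.056 0.056 0.056 0.056
 0.057 0.057 0.057]
round c scene [0.51858465 0.09081435] 0.058236942034585105
```

```bash

python3 -m pendant '[[[-0.6,0,-0.05],[0,0,0],1],[[-0.8,0,-0.05],[0,0,0],1],[[-0.8,0,-0.05],[0,0,0],1],[[-0.8,0,-0.05],[0,0,0],1],[[-0.8,0,-0.05],[0,0,0],1],[[-0.8,0,-0.05],[0,0,0],1],[[-0.8,0,-0.05],[0,0,0],1],[[-0.8,0,-0.05],[0,0,0],1],[[-0.7,0,0],[0,0,0],1],[[0,0,0],[0,0,0],1]]'
python3 w.py .512 .0775 .0
python3 look.py .047
```

```text
time: 19.6
position: [0.5095, 0.0784, 0.046]
ee_rot: [0.701, -0.093, 0.093, -0.701]
wrist_force: [0.1, -0.7, -1.1]
grip_width: 0.0547
pos [0.5095 0.0784 0.046 ] jaw -15.1 w 0.0547 F [ 0.1 -0.7 -1.1] q1,7 [ 0.36 -0.7 ] t 19.6
  shift [ 0.14  2.3  -0.01] turn [ 0.01  0.   -0.01]
TCP [0.5095 0.0784 0.046 ] lowest [[0.521, 0.061, 0.05], [0.529, 0.104, 0.051], [0.533, 0.07, 0.051], [0.533, 0.101, 0.052], [0.536, 0.075, 0.053], [0.518, 0.059, 0.053]]
330 196
```

```bash

python3 -m pendant '[[[0.1,0.5,0],[0,0,0],1],[[0,0.6,0],[0,0,0],1],[[0,0.5,0],[0,0,0],1],[[0,0.3,0],[0,0,0],1],[[0,0.15,0],[0,0,0],1],[[0,0.1,0],[0,0,0],1],[[0,0.1,0],[0,0,0],1],[[0,0,0],[0,0,0],1]]'
python3 look.py .016
```

```text
time: 20.45
position: [0.5132, 0.0775, 0.0014]
ee_rot: [0.701, -0.093, 0.094, -0.701]
wrist_force: [1.5, 0.3, -1.5]
grip_width: 0.0546
TCP [0.5132 0.0775 0.0014] lowest [[0.47, 0.124, 0.016], [0.526, 0.114, 0.016], [0.542, 0.084, 0.016], [0.546, 0.04, 0.016], [0.475, 0.128, 0.016], [0.504, 0.037, 0.016]]
330 211
```

Within 1–2 mm of the floor. A touch lower until the force changes, then I'll open gently.

```bash

python3 -m pendant '[[[0,0.06,0],[0,0,0],1],[[0,0.06,0],[0,0,0],1],[[0,0.06,0],[0,0,0],1],[[0,0,0],[0,0,0],1]]'
python3 -m pendant '[[[0,0,0],[0,0,0],-0.35],[[0,0,0],[0,0,0],-0.45],[[0,0,0],[0,0,0],-0.6],[[0,0,0],[0,0,0],-0.6],[[0,-0.4,0],[0,0,0],-0.7],[[0,-0.8,0],[0,0,0],-0.7],[[0,-0.9,0],[0,0,0],-0.7],[[0,-0.9,0],[0,0,0],-0.7],[[0,-0.9,0],[0,0,0],-0.5],[[0,0,0],[0,0,0],-0.3]]'
python3 w.py .598 -.2756 .085 -58
python3 - <<'E'
from rig import arm
from h import *
c=arm.camera("scene");w=cloud(c).reshape(-1,3)
m=(np.hypot(w[:,0]-.515,w[:,1]-.083)<.05)&(w[:,2]>.026)&(w[:,2]<.045);print("gauge",m.sum(),w[m].mean(0),np.percentile(w[m],[3,97],axis=0))
m=(np.hypot(w[:,0]-.6,w[:,1]+.2756)<.06)&(w[:,2]>.008);q=w[m][:,:2];print("weight",m.sum(),q.mean(0),(np.percentile(q,2,axis=0)+np.percentile(q,98,axis=0))/2);_,_,V=np.linalg.svd(q-q.mean(0));print(np.degrees(np.arctan2(V[0,1],V[0,0])), np.percentile((q-q.mean(0))@V[0],[1,99]))
E
```

```text
time: 20.9
position: [0.5135, 0.0774, 0.0001]
ee_rot: [0.701, -0.093, 0.094, -0.7]
wrist_force: [-12.6, -3.3, 31.2]
grip_width: 0.0546
time: 21.9
position: [0.5149, 0.078, 0.0793]
ee_rot: [-0.701, 0.092, -0.095, 0.701]
wrist_force: [-0.3, 0.1, -0.2]
grip_width: 0.0553
pos [0.5149 0.078  0.0793] jaw -15.2 w 0.0553 F [-0.3  0.1 -0.2] q1,7 [ 0.38 -0.68] t 21.9
  shift [  8.64  -0.26 -15.97] turn [-0.02  5.35  0.03]
gauge 319 [0.52114201 0.08229967 0.03332466] [[0.49263395 0.05716967 0.02684614]
 [0.54453258 0.10844857 0.03793163]]
weight 228 [ 0.60263429 -0.27565467] [ 0.60133535 -0.27704767]
32.027747216158225 [-0.03949851  0.03365916]
```

```bash

python3 -m pendant '[[[0.5,0,-0.93],[0,0,0],0],[[0.5,0,-0.93],[0,0,0],0],[[0.5,0,-0.93],[0,0,0],0],[[0.5,0,-0.93],[0,0,0],0],[[0.5,0,-0.93],[0,0,0],0],[[0.5,0,-0.93],[0,0,0],0],[[0.5,0,-0.93],[0,0,0],0],[[0.5,0,-0.93],[0,0,0],0],[[0.5,0,-0.93],[0,0,0],0],[[0.5,0,-0.93],[0,0,0],0]]'
python3 -m pendant '[[[0.5,0,-0.93],[0,0,0],0],[[0.5,0,-0.93],[0,0,0],0],[[0.5,0,-0.93],[0,0,0],0],[[0.5,0,-0.93],[0,0,0],0],[[0.5,0,-0.93],[0,0,0],0],[[0.5,0,-0.93],[0,0,0],0],[[0.5,0,-0.93],[0,0,0],0],[[0,0,0],[0,0.9,0],0],[[0,0,0],[0,0.9,0],0],[[0,0,0],[0,0.9,0],0]]'
python3 -m pendant '[[[0,0,0],[0,0.9,0],0],[[0,0,0],[0,0.9,0],0],[[0,0,0],[0,0.85,0],0],[[0,0,0],[0,0,0],0]]'
python3 w.py .598 -.2756 -.004 -58
```

```text
time: 22.95
position: [0.5605, -0.129, 0.0754]
ee_rot: [-0.701, 0.094, -0.093, 0.701]
wrist_force: [0.5, -0.1, 0.7]
grip_width: 0.0424
time: 23.95
position: [0.5938, -0.2721, 0.0751]
ee_rot: [-0.67, 0.225, -0.224, 0.671]
wrist_force: [0.5, -0.2, -0.0]
grip_width: 0.0425
time: 24.35
position: [0.594, -0.272, 0.0753]
ee_rot: [0.618, -0.344, 0.343, -0.618]
wrist_force: [-1.1, -0.1, -0.4]
grip_width: 0.0429
pos [ 0.594  -0.272   0.0753] jaw -58.1 w 0.0429 F [-1.1 -0.1 -0.4] q1,7 [ 0.63 -0.79] t 24.4
  shift [0.26 3.97 0.08] turn [ 0.   -0.01 -0.  ]
```

```bash

python3 -m pendant '[[[0.25,0.8,0.08],[0,0,0],0],[[0,0.9,0],[0,0,0],0],[[0,0.9,0],[0,0,0],0],[[0,0.8,0],[0,0,0],0],[[0,0.45,0],[0,0,0],0],[[0,0,0],[0,0,0],0],[[0,0,0],[0,0,0],0.5],[[0,0,0],[0,0,0],1],[[0,0,0],[0,0,0],1],[[0,0,0],[0,0,0],1]]' 60
python3 w.py .648 .0587 .065 -17.5
python3 -m pendant '[[[0,-0.5,0],[0,0,0],1],[[0,-0.8,0],[0,0,0],1],[[0,-0.9,0],[0,0,0],1],[[0,-0.9,0],[0,0,0],1],[[0,0,0],[0,0,0],1]]'
python3 w.py .648 .0587 .065 -17.5;python3 look.py .035
```

```text
time: 25.35
position: [0.599, -0.2759, 0.0006]
ee_rot: [-0.618, 0.342, -0.343, 0.618]
wrist_force: [-1.8, 0.1, 5.3]
grip_width: 0.0107
pos [ 0.599  -0.2759  0.0006] jaw -58.0 w 0.0107 F [-1.8  0.1  5.3] q1,7 [ 0.62 -0.81] t 25.4
  shift [-12.88  -3.23  10.95] turn [-0.   -5.06  0.01]
time: 25.85
position: [0.6004, -0.2763, 0.0651]
ee_rot: [-0.618, 0.341, -0.345, 0.619]
wrist_force: [1.0, -0.5, -0.9]
grip_width: 0.0102
pos [ 0.6004 -0.2763  0.0651] jaw -58.0 w 0.0102 F [ 1.  -0.5 -0.9] q1,7 [ 0.63 -0.79] t 25.9
  shift [-12.94  -0.02  10.9 ] turn [-0.01 -5.06  0.04]
TCP [ 0.6004 -0.2763  0.0651] lowest [[0.576, -0.302, 0.061], [0.606, -0.281, 0.063], [0.63, -0.261, 0.063], [0.603, -0.283, 0.064], [0.63, -0.263, 0.064], [0.61, -0.279, 0.064]]
187 240
```

The grip is on the clip this time (10 mm), but the bar hangs level. Carrying on.

```bash

python3 -m pendant '[[[-0.8,0,0.67],[0,0,0],1],[[-0.8,0,0.67],[0,0,0],1],[[-0.8,0,0.67],[0,0,0],1],[[-0.8,0,0.67],[0,0,0],1],[[-0.8,0,0.67],[0,0,0],1],[[-0.8,0,0.67],[0,0,0],1],[[-0.8,0,0.67],[0,0,0],1],[[-0.8,0,0.67],[0,0,0],1],[[-0.8,0,0.67],[0,0,0],1],[[-0.8,0,0.67],[0,0,0],1]]' 70
python3 -m pendant '[[[-0.8,0,0.67],[0,0,0],1],[[-0.8,0,0.67],[0,0,0],1],[[-0.8,0,0.67],[0,0,0],1],[[-0.8,0,0.67],[0,0,0],1],[[-0.8,0,0.67],[0,0,0],1],[[-0.8,0,0.67],[0,0,0],1],[[0,0,0],[0,-0.85,0],1],[[0,0,0],[0,-0.85,0],1],[[0,0,0],[0,-0.85,0],1],[[0,0,0],[0,-0.85,0],1]]'
python3 -m pendant '[[[0,0,0],[0,-0.85,0],1],[[0,0,0],[0,-0.8,0],1],[[0,0,0],[0,0,0],1]]'
python3 w.py .648 .0587 .0066 -17.5;python3 look.py .03 s11
```

```text
time: 26.9
position: [0.6266, -0.0681, 0.06]
ee_rot: [0.619, -0.343, 0.342, -0.618]
wrist_force: [0.4, 0.3, -1.8]
grip_width: 0.0097
time: 27.9
position: [0.6439, 0.055, 0.0599]
ee_rot: [0.682, -0.186, 0.186, -0.682]
wrist_force: [-0.2, 0.4, -1.4]
grip_width: 0.0101
time: 28.2
position: [0.6439, 0.0549, 0.06]
ee_rot: [0.699, -0.108, 0.107, -0.699]
wrist_force: [-0.0, 0.4, -1.5]
grip_width: 0.0097
pos [0.6439 0.0549 0.06  ] jaw -17.5 w 0.0097 F [-0.   0.4 -1.5] q1,7 [ 0.28 -0.69] t 28.2
  shift [0.14 2.67 0.24] turn [ 0.    0.   -0.01]
TCP [0.6439 0.0549 0.06  ] lowest [[0.644, 0.033, 0.058], [0.656, 0.068, 0.058], [0.646, 0.035, 0.058], [0.647, 0.041, 0.059], [0.657, 0.065, 0.06], [0.648, 0.039, 0.06]]
335 231
```

View pics/s11.png

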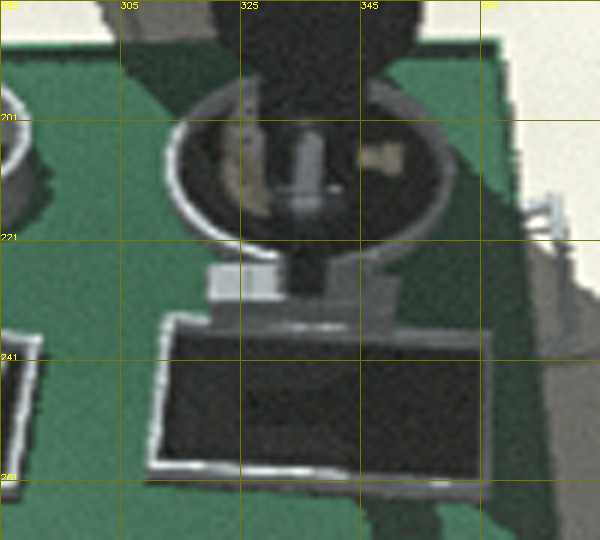

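The weight is held level and lengthwise at about (320–351, 225–234) above the long dish. Lowering it.

```bash

python3 -m pendant '[[[0.14,0.7,0.22],[0,0,0],1],[[0,0.8,0],[0,0,0],1],[[0,0.7,0],[0,0,0],1],[[0,0.3,0],[0,0,0],1],[[0,0.1,0],[0,0,0],1],[[0,0,0],[0,0,0],1]]'
python3 w.py .648 .0587 .0066
```

```text
time: 28.85
position: [0.6484, 0.0585, 0.0086]
ee_rot: [0.699, -0.108, 0.108, -0.699]
wrist_force: [0.7, 0.6, -0.8]
grip_width: 0.0098
pos [0.6484 0.0585 0.0086] jaw -17.6 w 0.0098 F [ 0.7  0.6 -0.8] q1,7 [ 0.25 -0.72] t 28.9
  shift [-0.02  0.1   0.01] turn [ 0.  0. -0.]
```

```bash

python3 -m pendant '[[[0,0.08,0],[0,0,0],1],[[0,0.06,0],[0,0,0],1],[[0,0,0],[0,0,0],1]]'
python3 -m pendant '[[[0,0,0],[0,0,0],0.5],[[0,0,0],[0,0,0],0.4],[[0,-0.3,0],[0,0,0],0.2],[[0,-0.8,0],[0,0,0],-0.2],[[0,-0.9,0],[0,0,0],-0.6],[[0,-0.9,0],[0,0,0],-0.9],[[0,-0.9,0],[0,0,0],-1],[[0,-0.9,0],[0,0,0],-1],[[0,-0.9,0],[0,0,0],-1],[[0,-0.9,0],[0,0,0],-1]]'
python3 -m pendant '[[[-0.5,-0.9,0.9],[0,0,0],-1],[[-0.5,-0.9,0.9],[0,0,0],-1],[[-0.5,0,0.9],[0,0,0],-1],[[-0.5,0,0.9],[0,0,0],-1],[[-0.5,0,0.9],[0,0,0],-1],[[-0.5,0,0.9],[0,0,0],-1],[[0,0,0],[0,0,0],-1]]'
python3 w.py .461 .338 .19 -17
cat > chk.py <<'E'
from rig import arm
from h import *
for n in("top","scene"):
    c=arm.camera(n);np.savez(f"/tmp/{n}2.npz",**c);w=cloud(c).reshape(-1,3)
    for k,x,y,lo,hi,r in[("gauge",.515,.083,.026,.045,.05),("tin",.6146,-.093,.024,.045,.045),("weight",.648,.0587,.017,.045,.038)]:
        m=(np.hypot(w[:,0]-x,w[:,1]-y)<r)&(w[:,2]>lo)&(w[:,2]<hi);q=w[m];
        if m.sum()<20: print(n,k,"few");continue
        A=np.c_[q[:,:2]-q[:,:2].mean(0),np.ones(len(q))];pl=np.linalg.lstsq(A,q[:,2],rcond=None)[0]
        _,_,V=np.linalg.svd(A[:,:2]);print(n,k,m.sum(),((np.percentile(q,3,axis=0)+np.percentile(q,97,axis=0))/2).round(4),"median z",np.median(q[:,2]).round(4),"slope",pl[:2].round(2),"axis",np.degrees(np.arctan2(V[0,1],V[0,0])).round(1))
    m=(np.hypot(w[:,0]-.461,w[:,1]-.338)<.06)&(w[:,2]>.125);q=w[m];print(n,"can cap",m.sum(),q.mean(0).round(4),((q.min(0)+q.max(0))/2).round(4))
    if n=="top": crop(c,210,180,410,330,4,"t2")
E
python3 chk.py
```

```text
time: 29.15
position: [0.6489, 0.0585, 0.0069]
ee_rot: [-0.699, 0.108, -0.109, 0.699]
wrist_force: [-1.9, 0.1, 3.4]
grip_width: 0.0101
time: 30.15
position: [0.6487, 0.0586, 0.1387]
ee_rot: [-0.699, 0.107, -0.109, 0.699]
wrist_force: [-0.7, 0.7, 0.4]
grip_width: 0.0855
time: 30.85
position: [0.6227, 0.1837, 0.174]
ee_rot: [-0.698, 0.106, -0.107, 0.7]
wrist_force: [0.8, 0.1, -0.2]
grip_width: 0.0857
pos [0.6227 0.1837 0.174 ] jaw -17.3 w 0.0857 F [ 0.8  0.1 -0.2] q1,7 [ 0.12 -0.85] t 30.9
  shift [-10.01  -0.79   4.96] turn [-0.02 -0.04  0.  ]
top gauge 405 [0.5177 0.0733 0.034 ] median z 0.0347 slope [-0.01  0.03] axis -148.9
top tin 812 [ 0.6171 -0.0923  0.0302] median z 0.0308 slope [ 0.01 -0.  ] axis -91.8
top weight 343 [0.6505 0.0555 0.0267] median z 0.0221 slope [-0.13  0.04] axis 71.7
top can cap 355 [0.4595 0.3377 0.1385] [0.4598 0.3397 0.1341]
scene gauge 315 [0.5192 0.0822 0.0326] median z 0.0336 slope [-0.06  0.01] axis -67.2
scene tin 450 [ 0.6204 -0.0906  0.0295] median z 0.0301 slope [-0.02  0.  ] axis -20.2
scene weight 239 [0.6523 0.0573 0.0261] median z 0.0211 slope [-0.08  0.02] axis -109.1
scene can cap 134 [0.4658 0.3398 0.1367] [0.4631 0.3416 0.1342]
```

View pics/t2.png

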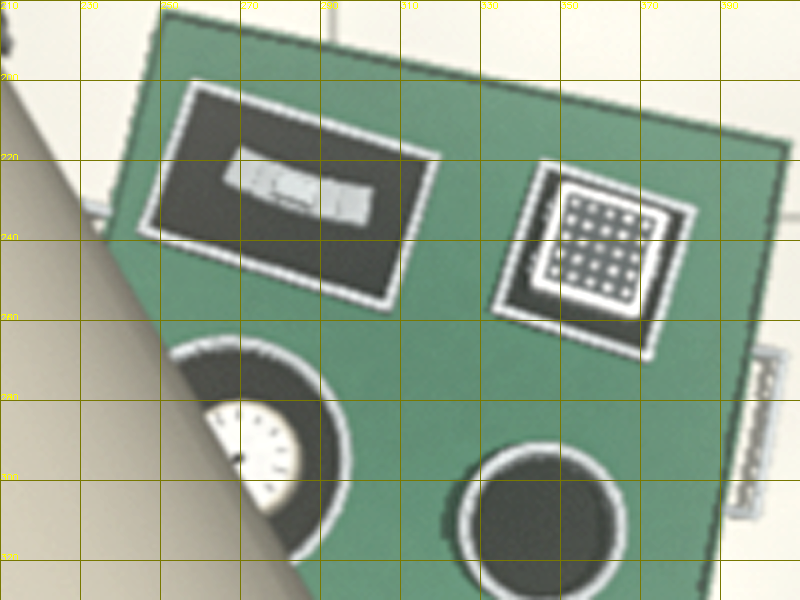

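All three lie in their own dishes: weight lengthwise at (285,227), tin square at (360,243), gauge at about (269,293), partly behind the arm. Next is the can.

```bash

python3 -m pendant '[[[-0.9,0,0.45],[0,0,0],-1],[[-0.9,0,0.45],[0,0,0],-1],[[-0.9,0,0.45],[0,0,0],-1],[[-0.9,0,0.45],[0,0,0],-1],[[-0.9,0,0.45],[0,0,0],-1],[[-0.9,0,0.45],[0,0,0],-1],[[-0.9,0,0.45],[0,0,0],-1],[[-0.9,0,0.45],[0,0,0],-1],[[-0.9,0,0.45],[0,0,0],-1],[[-0.9,0,0.45],[0,0,0],-1]]'
python3 -m pendant '[[[-0.4,0,0.1],[0,0,0],-1],[[0,0,0],[0,0,0],-1]]'
python3 w.py .4605 .3385 .075
python3 - <<'E'
from rig import arm
from h import *
s=arm.get_state();p=s["position"];c=arm.camera("scene");w=cloud(c).reshape(-1,3);th=np.radians(-17.3)
q=w-p;a=q[:,0]*np.cos(th)+q[:,1]*np.sin(th);b=-q[:,0]*np.sin(th)+q[:,1]*np.cos(th)
for z in np.arange(-.05,.14,.01):
    m=(np.hypot(a,b)<.09)&(abs(q[:,2]-z)<.005)
    print(round(z,3),m.sum(),*( [np.round([a[m].min(),a[m].max(),b[m].min(),b[m].max()],3)] if m.sum() else []))
E
```

```text
time: 31.95
position: [0.4779, 0.3209, 0.1721]
ee_rot: [0.699, -0.108, 0.108, -0.699]
wrist_force: [-0.8, 1.2, -0.3]
grip_width: 0.0855
time: 32.15
position: [0.4711, 0.3251, 0.1722]
ee_rot: [0.699, -0.107, 0.107, -0.699]
wrist_force: [-0.7, -0.9, 0.5]
grip_width: 0.0852
pos [0.4711 0.3251 0.1722] jaw -17.5 w 0.0852 F [-0.7 -0.9  0.5] q1,7 [-0.06 -1.16] t 32.1
  shift [-0.71  4.86  0.48] turn [ 0. -0.  0.]
-0.05 54 [-0.016  0.004 -0.005  0.031]
-0.04 49 [-0.029  0.003 -0.003  0.029]
-0.03 78 [-0.031  0.003 -0.002  0.028]
-0.02 0
-0.01 0
0.0 0
0.01 0
0.02 0
0.03 18 [-0.045  0.055 -0.009  0.009]
0.04 44 [-0.048  0.059 -0.01   0.011]
0.05 41 [-0.049  0.06  -0.01   0.011]
0.06 41 [-0.052  0.064 -0.01   0.013]
0.07 6 [-0.052  0.069 -0.011 -0.003]
0.08 67 [-0.069  0.077 -0.013  0.014]
0.09 53 [-0.035  0.079 -0.017  0.013]
0.1 57 [-0.028  0.076 -0.016  0.013]
0.11 91 [-0.015  0.076 -0.018  0.02 ]
0.12 114 [-0.011  0.077 -0.019  0.019]
0.13 127 [ 0.02   0.074 -0.013  0.014]
```

```bash

python3 -m pendant '[[[-0.7,0,0.48],[0,0,0],-1],[[0,0,0],[0,0,0],-1],[[0,0.7,0],[0,0,0],-1],[[0,0.8,0],[0,0,0],-1],[[0,0.8,0],[0,0,0],-1],[[0,0,0],[0,0,0],-1]]' 50
python3 w.py .4605 .338 .07
python3 look.py .12 s12
```

```text
time: 32.8
position: [0.461, 0.3357, 0.1225]
ee_rot: [0.7, -0.11, 0.107, -0.698]
wrist_force: [0.1, -0.3, 0.1]
grip_width: 0.0853
pos [0.461  0.3357 0.1225] jaw -17.6 w 0.0853 F [ 0.1 -0.3  0.1] q1,7 [-0.09 -1.22] t 32.8
  shift [-0.05  2.62  0.11] turn [ 0.03  0.   -0.02]
TCP [0.461  0.3357 0.1225] lowest [[0.464, 0.328, 0.12], [0.474, 0.335, 0.12], [0.479, 0.341, 0.12], [0.475, 0.34, 0.12], [0.456, 0.325, 0.121], [0.478, 0.344, 0.122]]
425 146
```

View pics/s12.png

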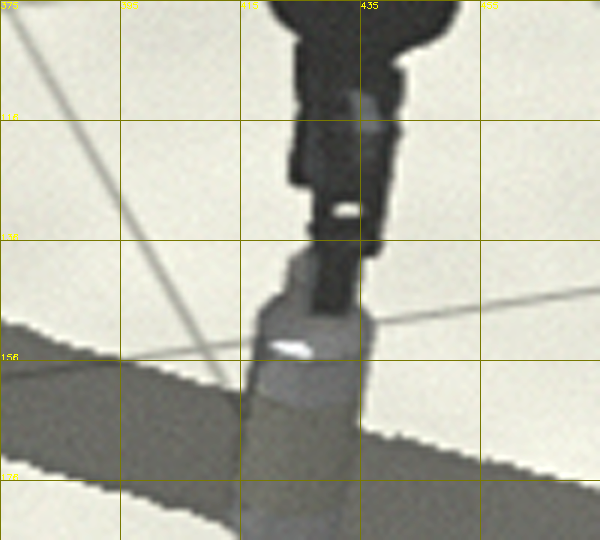

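The finger sits in front of the cap, which is at about (425,146). I'll check the sideways alignment numerically; my viewing budget is used up.

```bash
python3 - <<'E'
from h import *
c=np.load("/tmp/l.npz");w=cloud(c);th=np.radians(-17.6);p=[.461,.3357]
for v in range(120,185,5):
    r=w[v,400:450];q=r[:,:2]-p;a=q[:,0]*np.cos(th)+q[:,1]*np.sin(th);b=-q[:,0]*np.sin(th)+q[:,1]*np.cos(th);m=(r[:,2]>.02)&(np.hypot(a,b)<.1)
    f=m&(a>.035);k=m&(a<.03)
    g=lambda m:(np.where(m)[0][[0,-1]]+400,"a",np.median(a[m]).round(3),"b",b[m].min().round(3),b[m].max().round(3),"z",np.median(r[m,2]).round(3)) if m.any() else None
    print(v,"finger",g(f),"| can",g(k))
q=w.reshape(-1,3);m=(np.hypot(q[:,0]-.461,q[:,1]-.338)<.05)&(q[:,2]>.03)&(q[:,2]<.1);q=q[m][:,:2]
x=np.linalg.lstsq(np.c_[2*q,np.ones(len(q))],(q**2).sum(1),rcond=None)[0];print("can body circle",x[:2],np.sqrt(x[2]+x[:2]@x[:2]))
E
```

```text
120 finger (array([426, 440]), 'a', np.float64(0.069), 'b', np.float64(-0.015), np.float64(0.011), 'z', np.float64(0.246)) | can (array([424, 429]), 'a', np.float64(-0.043), 'b', np.float64(-0.009), np.float64(0.004), 'z', np.float64(0.172))
125 finger (array([426, 440]), 'a', np.float64(0.069), 'b', np.float64(-0.014), np.float64(0.013), 'z', np.float64(0.233)) | can (array([423, 425]), 'a', np.float64(-0.043), 'b', np.float64(-0.009), np.float64(-0.004), 'z', np.float64(0.157))
130 finger (array([427, 439]), 'a', np.float64(0.072), 'b', np.float64(-0.011), np.float64(0.013), 'z', np.float64(0.222)) | can None
135 finger (array([427, 438]), 'a', np.float64(0.072), 'b', np.float64(-0.012), np.float64(0.012), 'z', np.float64(0.207)) | can None
140 finger (array([426, 435]), 'a', np.float64(0.054), 'b', np.float64(-0.01), np.float64(0.012), 'z', np.float64(0.181)) | can (array([423, 425]), 'a', np.float64(-0.002), 'b', np.float64(-0.009), np.float64(-0.004), 'z', np.float64(0.14))
145 finger (array([425, 434]), 'a', np.float64(0.054), 'b', np.float64(-0.009), np.float64(0.011), 'z', np
[... 431 characters left out ...]
416, 435]), 'a', np.float64(0.017), 'b', np.float64(-0.019), np.float64(0.028), 'z', np.float64(0.092))
165 finger None | can (array([415, 434]), 'a', np.float64(0.018), 'b', np.float64(-0.019), np.float64(0.027), 'z', np.float64(0.077))
170 finger None | can (array([415, 433]), 'a', np.float64(0.018), 'b', np.float64(-0.017), np.float64(0.028), 'z', np.float64(0.061))
175 finger None | can (array([414, 432]), 'a', np.float64(0.019), 'b', np.float64(-0.017), np.float64(0.027), 'z', np.float64(0.045))
180 finger None | can (array([415, 431]), 'a', np.float64(0.019), 'b', np.float64(-0.015), np.float64(0.027), 'z', np.float64(0.029))
can body circle [0.46265618 0.34125464] 0.022791789826225203
```

```bash

python3 -m pendant '[[[0,0.7,0.17],[0,0,0],-1],[[0,0.9,0],[0,0,0],-1],[[0,0.7,0],[0,0,0],-1],[[0,0.3,0],[0,0,0],-1],[[0,0,0],[0,0,0],-1]]' 40
python3 w.py .461 .339 .07
python3 -m pendant '[[[0,0,0],[0,0,0],-0.6],[[0,0,0],[0,0,0],-0.3],[[0,0,0],[0,0,0],0],[[0,0,0],[0,0,0],1],[[0,0,0],[0,0,0],1],[[0,0,0],[0,0,0],1]]' 40
python3 w.py .461 .339 .15
python3 -m pendant '[[[0,-0.4,0],[0,0,0],1],[[0,-0.7,0],[0,0,0],1],[[0,-0.8,0],[0,0,0],1],[[0,-0.8,0],[0,0,0],1],[[0,-0.8,0],[0,0,0],1],[[0,-0.6,0],[0,0,0],1],[[0,0,0],[0,0,0],1]]' 60
python3 w.py .4826 -.0639 .15
python3 - <<'E'
from rig import arm
from h import *
p=arm.get_state()["position"];w=cloud(arm.camera("scene")).reshape(-1,3)
m=(np.hypot(w[:,0]-p[0],w[:,1]-p[1])<.05)&(w[:,2]>.02)&(w[:,2]<p[2]-.02);q=w[m];print("can min z",np.sort(q[:,2])[:8].round(3),"TCP",p.round(4))
for lo in np.arange(.06,.14,.02):
    k=q[(q[:,2]>lo)&(q[:,2]<lo+.02)]
    if len(k): print(lo,k.mean(0).round(4))
E
```

```text
time: 33.35
position: [0.4626, 0.3405, 0.0731]
ee_rot: [0.699, -0.108, 0.108, -0.698]
wrist_force: [0.2, 0.2, -0.3]
grip_width: 0.0849
pos [0.4626 0.3405 0.0731] jaw -17.6 w 0.0849 F [ 0.2  0.2 -0.3] q1,7 [-0.12 -1.26] t 33.4
  shift [-0.05  0.15 -0.1 ] turn [ 0.01  0.   -0.01]
time: 33.95
position: [0.4633, 0.3413, 0.075]
ee_rot: [-0.698, 0.108, -0.108, 0.699]
wrist_force: [-0.9, 0.3, 6.2]
grip_width: 0.0486
pos [0.4633 0.3413 0.075 ] jaw -17.6 w 0.0486 F [-0.9  0.3  6.2] q1,7 [-0.12 -1.26] t 34.0
  shift [-0.07 -3.75 -0.14] turn [-0.01  0.    0.01]
time: 34.65
position: [0.4638, 0.3414, 0.1582]
ee_rot: [-0.698, 0.107, -0.109, 0.699]
wrist_force: [-0.6, 0.2, -2.2]
grip_width: 0.0478
pos [0.4638 0.3414 0.1582] jaw -17.6 w 0.0478 F [-0.6  0.2 -2.2] q1,7 [-0.09 -1.21] t 34.6
  shift [  7.02   0.38 -19.03] turn [-0.02  0.    0.02]
can min z [0.083 0.084 0.084 0.085 0.085 0.085 0.085 0.085] TCP [0.4638 0.3414 0.1582]
0.08 [0.4779 0.3341 0.0924]
0.1 [0.4792 0.3344 0.1102]
0.12000000000000001 [0.48   0.3339 0.1295]
```

```bash

python3 -m pendant '[[[0.2,0,-0.5],[0,0,0],1],[[0.3,0,-0.8],[0,0,0],1],[[0.35,0,-0.94],[0,0,0],1],[[0.35,0,-0.94],[0,0,0],1],[[0.35,0,-0.94],[0,0,0],1],[[0.35,0,-0.94],[0,0,0],1],[[0.35,0,-0.94],[0,0,0],1],[[0.35,0,-0.94],[0,0,0],1],[[0.35,0,-0.94],[0,0,0],1],[[0.35,0,-0.94],[0,0,0],1]]'
python3 -m pendant '[[[0.35,0,-0.94],[0,0,0],1],[[0.35,0,-0.94],[0,0,0],1],[[0.35,0,-0.94],[0,0,0],1],[[0.35,0,-0.94],[0,0,0],1],[[0.35,0,-0.94],[0,0,0],1],[[0.35,0,-0.94],[0,0,0],1],[[0.35,0,-0.94],[0,0,0],1],[[0.35,0,-0.94],[0,0,0],1],[[0.3,0,-0.8],[0,0,0],1],[[0.2,0,-0.5],[0,0,0],1]]'
python3 -m pendant '[[[0,0,0],[0,0,0],1]]'
python3 w.py .4826 -.0639 .15
python3 - <<'E'
from rig import arm
from h import *
w=cloud(np.load("/tmp/scene2.npz")).reshape(-1,3);v=cloud(np.load("/tmp/top2.npz")).reshape(-1,3)
for n,q in(("scene",w),("top",v)):
    r=np.hypot(q[:,0]-.4826,q[:,1]+.0639);q=q[(r<.047)&(r>.025)&(q[:,2]>.03)&(q[:,2]<.045)][:,:2]
    x=np.linalg.lstsq(np.c_[2*q,np.ones(len(q))],(q**2).sum(1),rcond=None)[0];print(n,"cup",len(q),x[:2].round(4),np.sqrt(x[2]+x[:2]@x[:2]).round(4))
c=arm.camera("scene");q=cloud(c).reshape(-1,3);m=(np.hypot(q[:,0]-.4826,q[:,1]+.0639)<.06)&(q[:,2]>.085)&(q[:,2]<.15);q=q[m];print(q[:,2].min())
x=np.linalg.lstsq(np.c_[2*q[:,:2],np.ones(len(q))],(q[:,:2]**2).sum(1),rcond=None)[0];print("can",x[:2].round(4),np.sqrt(x[2]+x[:2]@x[:2]), "y ext",np.percentile(q[:,1],[1,99]))
E
```

```text
time: 35.7
position: [0.472, 0.1507, 0.1551]
ee_rot: [0.699, -0.109, 0.108, -0.698]
wrist_force: [-0.3, -0.3, -1.6]
grip_width: 0.0481
time: 36.7
position: [0.4813, -0.0376, 0.1552]
ee_rot: [0.699, -0.109, 0.108, -0.699]
wrist_force: [-0.5, -0.0, -0.7]
grip_width: 0.0477
time: 36.8
position: [0.4817, -0.0373, 0.1554]
ee_rot: [0.699, -0.109, 0.109, -0.699]
wrist_force: [0.4, 0.1, -1.8]
grip_width: 0.0482
pos [ 0.4817 -0.0373  0.1554] jaw -17.7 w 0.0482 F [ 0.4  0.1 -1.8] q1,7 [ 0.49 -0.37] t 36.8
  shift [ 0.45  0.27 -1.25] turn [ 0.    0.   -0.01]
scene cup 139 [ 0.4854 -0.061 ] 0.0372
top cup 317 [ 0.4828 -0.0628] 0.0372
0.08506948637658902
can [ 0.4825 -0.0368] 0.02286334502617546 y ext [-0.06120084 -0.01275649]
```

```bash

python3 -m pendant '[[[0.24,0,-0.58],[0,0,0],1],[[0.24,0,-0.58],[0,0,0],1],[[0,0.3,0],[0,0,0],1],[[0,0.7,0],[0,0,0],1],[[0,0,0],[0,0,0],1]]'
python3 w.py .484 -.0625 .081
cat > cc.py <<'E'
from rig import arm
from h import *
q=cloud(arm.camera("scene")).reshape(-1,3);m=(np.hypot(q[:,0]-.484,q[:,1]+.062)<.05)&(q[:,2]>.045)&(q[:,2]<.1);q=q[m]
x=np.linalg.lstsq(np.c_[2*q[:,:2],np.ones(len(q))],(q[:,:2]**2).sum(1),rcond=None)[0];print("can scene",x[:2].round(4),np.sqrt(x[2]+x[:2]@x[:2]).round(4),"y",np.percentile(q[:,1],[1,99]).mean().round(4),"(cup .4854 -.061)")
E
python3 cc.py
```

```text
time: 37.35
position: [0.483, -0.06, 0.1336]
ee_rot: [-0.699, 0.109, -0.107, 0.699]
wrist_force: [-0.1, 0.4, -2.5]
grip_width: 0.0476
pos [ 0.483  -0.06    0.1336] jaw -17.6 w 0.0476 F [-0.1  0.4 -2.5] q1,7 [ 0.52 -0.33] t 37.4
  shift [ 0.1   2.63 -0.1 ] turn [ 0.    0.   -0.02]
can scene [ 0.4824 -0.0589] 0.0232 y -0.0589 (cup .4854 -.061)
```

Within about 3 mm of the cup axis. Trimming the last bit and lowering.

```bash

python3 -m pendant '[[[0.14,0.3,-0.06],[0,0,0],1],[[0,0.7,0],[0,0,0],1],[[0,0.7,0],[0,0,0],1],[[0,0.5,0],[0,0,0],1],[[0,0.2,0],[0,0,0],1],[[0,0.1,0],[0,0,0],1],[[0,0,0],[0,0,0],1]]'
python3 w.py .4845 -.062 .081; python3 cc.py
```

```text
time: 38.1
position: [0.4867, -0.0625, 0.086]
ee_rot: [-0.699, 0.108, -0.108, 0.699]
wrist_force: [0.3, -0.0, -1.8]
grip_width: 0.0477
pos [ 0.4867 -0.0625  0.086 ] jaw -17.6 w 0.0477 F [ 0.3 -0.  -1.8] q1,7 [ 0.5  -0.36] t 38.1
  shift [-0.11  0.25 -0.01] turn [-0. -0. -0.]
can scene [ 0.4886 -0.0619] 0.0231 y -0.0623 (cup .4854 -.061)
```

```bash

python3 -m pendant '[[[-0.12,0.1,0],[0,0,0],1],[[0,0.08,0],[0,0,0],1],[[0,0.06,0],[0,0,0],1],[[0,0,0],[0,0,0],1]]'
python3 -m pendant '[[[0,0.05,0],[0,0,0],1],[[0,0.04,0],[0,0,0],1],[[0,0,0],[0,0,0],1]]'
python3 cc.py
```

```text
time: 38.55
position: [0.4844, -0.0618, 0.0813]
ee_rot: [0.699, -0.108, 0.108, -0.699]
wrist_force: [0.1, -0.1, -1.8]
grip_width: 0.0482
time: 38.85
position: [0.4848, -0.0615, 0.0811]
ee_rot: [0.699, -0.108, 0.108, -0.699]
wrist_force: [-8.4, 2.3, 18.2]
grip_width: 0.0478
can scene [ 0.4869 -0.0613] 0.0228 y -0.0616 (cup .4854 -.061)
```

The force step shows the can is on the cup floor. Releasing, rising straight up, and then checking.

```bash

python3 -m pendant '[[[0,0,0],[0,0,0],-0.3],[[0,0,0],[0,0,0],-0.5],[[0,0,0],[0,0,0],-0.8],[[0,0,0],[0,0,0],-1],[[0,-0.5,0],[0,0,0],-1],[[0,-0.9,0],[0,0,0],-1],[[0,-0.9,0],[0,0,0],-1],[[0,-0.9,0],[0,0,0],-1],[[0,-0.9,0],[0,0,0],-1],[[0,-0.9,0],[0,0,0],-1]]'
python3 -m pendant '[[[0,-0.9,0],[0,0,0],-1],[[0.7,-0.5,-0.9],[0,0,0],-1],[[0.7,0,-0.9],[0,0,0],-1],[[0.7,0,-0.9],[0,0,0],-1],[[0.7,0,-0.9],[0,0,0],-1],[[0.7,0,-0.9],[0,0,0],-1],[[0.7,0,-0.9],[0,0,0],-1],[[0,0,0],[0,0,0],-1]]'
python3 -m pendant '[[[0.5,0,-0.95],[0,0,0],-1],[[0.5,0,-0.95],[0,0,0],-1],[[0.5,0,-0.95],[0,0,0],-1],[[0.5,0,-0.95],[0,0,0],-1],[[0.5,0,-0.95],[0,0,0],-1],[[0,0,0],[0,0,0],-1]]'
python3 cc.py; python3 chk.py
python3 - <<'E'
from h import *
for n in("top","scene"):
    c=np.load(f"/tmp/{n}2.npz");w=cloud(c).reshape(-1,3);m=(np.hypot(w[:,0]-.485,w[:,1]+.062)<.05)
    q=w[m&(w[:,2]>.135)];print(n,"cap",len(q),q[:,:2].mean(0).round(4) if len(q) else "","top z",np.percentile(w[m,2],98).round(4))
    d=cloud(np.load(f"/tmp/{n}0.npz")).reshape(-1,3)
    for x in(d,w):
        l=x[(abs(x[:,0]-.79)<.03)&(abs(x[:,1]+.04)<.17)&(x[:,2]>.006)&(x[:,2]<.03)];print("  lever",l.mean(0).round(4))
E
```

```text
time: 39.9
position: [0.4844, -0.0617, 0.1809]
ee_rot: [0.699, -0.108, 0.108, -0.699]
wrist_force: [1.6, 0.1, 0.5]
grip_width: 0.0855
time: 40.7
position: [0.5318, -0.1934, 0.2077]
ee_rot: [0.699, -0.109, 0.11, -0.698]
wrist_force: [-0.1, -0.2, -0.0]
grip_width: 0.0856
time: 41.3
position: [0.5502, -0.2983, 0.2075]
ee_rot: [0.699, -0.109, 0.109, -0.698]
wrist_force: [-1.0, -0.4, 0.3]
grip_width: 0.0853
can scene [ 0.4839 -0.0602] 0.0234 y -0.0606 (cup .4854 -.061)
top gauge 735 [0.5153 0.0825 0.0335] median z 0.0345 slope [-0.   -0.02] axis -110.8
top tin 812 [ 0.6169 -0.0923  0.0302] median z 0.0307 slope [ 0.   -0.01] axis -128.2
top weight 345 [0.6503 0.0556 0.0266] median z 0.0219 slope [-0.13  0.03] axis 71.5
top cap 290 [ 0.4809 -0.0615] top z 0.1478
  lever [ 0.7909 -0.0521  0.0089]
  lever [ 0.7907 -0.0537  0.0089]
scene cap 0  top z 0.0351
  lever [ 0.7936 -0.0505  0.0086]
  lever [ 0.7935 -0.0503  0.0086]chk.py:10: RuntimeWarning: Mean of empty slice.
  m=(np.hypot(w[:,0]-.461,w[:,1]-.338)<.06)&(w[:,2]>.125);q=w[m];print(n,"can cap",m.sum(),q.mean(0).round(4),((q.min(0)+q.max(0))/2).round(4))
  ret = um.true_divide(
Traceback (most recent call last):
  File "chk.py", line 10, in <module>
    m=(np.hypot(w[:,0]-.461,w[:,1]-.338)<.06)&(w[:,2]>.125);q=w[m];print(n,"can cap",m.sum(),q.mean(0).round(4),((q.min(0)+q.max(0))/2).round(4))
                                                                                                                  ~~~~~^^^
ValueError: zero-size array to reduction operation minimum which has no identity
```

```bash
python3 -c "
from rig import arm
print(arm.hand_in())"
```

```text
the job is handed in; nothing more can be done
None
```

The job is handed in at about 41 s of robot time, with all four things in their places by my last depth checks; the hand-in gives no verdict. I put the wheel weight aside on the clear counter, then set the tin in the square dish, the gauge in the round dish and the weight in the long dish. Only after that did I stand the can in its cup.

**Last checks, after the arm had backed off:**
- **Gauge:** about 5 mm off the round dish's centre and level. It was lowered to the floor with a contact force of about 31 N before I opened the fingers.
- **Tin:** about 2–3 mm off the square dish's centre and flat.
- **Weight:** about 4 mm off the long dish's centre and about 1° off its long way. The surface slope of 0.13 comes from its clip sticking up. Its top height fits lying flat on the floor.
- **Can:** about 2–3 mm off the cup's centre. Its top is at 148 mm against an expected 146 mm, so it is seated and upright.
- **Lever:** no measurable shift, as seen by the top camera.

**What failed or disagreed:**
- The fingertips stood about 18–26 mm above the reported TCP height, not 11 mm ahead of it as described. I set the grasp heights from camera depth instead.
- The scene camera read about 3 mm off from the top camera.
- On the second pick the weight was held by its clip rather than the bar, but it stayed level.
- The last check script crashed in the scene camera's can step, after the top camera's results were printed. The final gauge, tin, weight and lever figures therefore come from the top camera only; the can was seen by both.

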